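# Fetch the spray nozzle from the drawer behind the cacti

## Task

I need the red spray nozzle out of the pull-out drawer, but the two potted cacti are in the drawer's way: stand both upright in the black drip tray first, then pull the drawer out. Lay the nozzle flat on its side in the wooden tray, leaving the brass hose coupling in the drawer. Then push the drawer fully shut and stand each cactus back upright in the middle of the saucer it came from.

Things in the scene. Friction and masses are not known exactly. Their poses are not given: they have to be found in the camera images.
- ball_cactus: Round green ball cactus in a terracotta pot. Pot 56 mm high: straight rim band 60 mm in diameter from 39 to 56 mm above its foot, tapering below to 42 mm at the foot; the cactus (42 mm across) rises to 86 mm. 0.16 kg. Grip it across the rim band. Origin: centre of the pot's underside, z up; turning about z does not matter. Starts on the terracotta saucer.
- column_cactus: Three slim grey-green columns in a blue glazed pot of the same form and sizes as the other; its columns rise to 86 mm. 0.16 kg. Origin: centre of the pot's underside, z up. Starts on the green saucer.
- clay_saucer: Terracotta-coloured saucer, fixed: 94 mm across the rim, 13 mm high, flat inner floor 74 mm across and 4 mm above the bench. Origin: centre of its underside, on the bench. Home of the ball cactus (terracotta pot).
- green_saucer: Green plastic saucer, fixed, same sizes as the terracotta one. Origin: centre of its underside. Home of the column cactus (blue pot). The drawer passes over both saucers but not past the pots.
- drip_tray: Black shallow tray, fixed, the side area for the cacti: 240 mm along its x, 160 mm along its y, walls 18 mm high and 4 mm thick, floor about 4 mm above the bench. Origin: centre of its underside. It stands on one side of the drawer, the wooden tray on the other; which side changes.
- wooden_tray: Open wooden tray, fixed: 220 mm along its x, 190 mm along its y, walls 28 mm high and 8 mm thick, floor about 8 mm above the bench. Origin: centre of its underside. The nozzle goes here.
- spray_nozzle: Red pistol-shaped hose nozzle lying on its side, 38 mm thick, 0.14 kg. Its barrel (28 mm diameter, axis 19 mm up) runs along x: head at x 38 to 63 mm, valve body -51 to -17 mm, hand grip out to about (-66, -67) mm. Grip across the bare barrel (x 5 to 33 mm). Origin: under the barrel, z up. Starts in the drawer under the open wire deck, head to the right, hand grip to the front.
- hose_coupling: Small brass hose coupling, 28 mm diameter, 34 mm high, standing in the drawer at its left (+y) side; stays in the drawer. Origin: centre of its underside.
- drawer (a joint): White plastic drawer under a wire shelf (deck 100 mm above the bench). Metres pulled out: 0 fully shut, 0.19 the stop; starts 0.025 to 0.045 out; stays where it is left; about 2 N moves it. At 0.178 the nozzle barrel lies 70 to 105 mm in front of the deck. Inside 199 mm deep, 218 mm wide, floor 33 mm above the bench; front panel up to 88 mm above the bench.
- drawer_grip (a point): Middle of the drawer's grip bar, 74 mm above the bench, moving with the drawer: black bar 10 mm thick (x), 14 mm high, 110 mm long (y), 35 mm of free space between it and the front panel. x axis: into the shelf (pull out along -x, push shut along +x); y axis: along the bar; z up.

How it is judged:
By the outcome, as a careful person would: the job done as asked, in the order asked, and still so for the second after the job is handed in, with the robot touching nothing.
It also fails if it takes over 134 s, if anything falls off the work surface, if the arm or the gripper's body presses on something with over 40 N, if the wrist force passes 120 N, or if a joint passes its speed limit or range.

## Robot

A 7-joint arm with a two-finger parallel gripper is mounted at the origin on the work surface. World frame = base frame: x ahead of the robot, y to its left, z up, the work surface at z = 0. Lengths are in m, angles in rad, forces in N, time in s.
With the tool pointing down it reaches from about 0.4 to 0.9 m from the base axis. Payload 5.5 kg.
Tool frame: the origin (TCP) lies on the centre line of the jaws, within the pads' length; the fingertips stand bot.nose_length ahead of it and the grasp point (between the pads) lies 11 mm behind it (bot.nose_length is the distance from the TCP to the fingertips, in m); z points along the fingers, y is the direction in which the jaws open and shut (so a half turn about z gives the same grasp; the last joint's range is limited). The gripper opens to 85 mm and grips with 20 to 120 N. Pads are 22 mm wide; open, the fingers measure 114 mm over their backs; the gripper's body (76 mm by 85 mm) begins 54 mm behind the grasp point. The pads swing forward as they close: fully open they stand 13 mm farther back than shut.
Start: joints at [1.489, 0.501, -0.427, 1.55, 0.221, 1.138, -0.21], TCP at [0.22, -0.612, 0.239] pointing down, gripper open.
Joint ranges: [-2.88, 2.88], [-0.31, 2.03], [-1.54, 1.56], [0.2, 2.42], [-1.41, 4.55], [0.19, 2.02], [-2.57, 2.57]. Speed limits (rad/s): [2.57, 2.57, 3.14, 3.14, 3.14, 3.14, 3.14].

## Interface

Orientations are given as a rotation vector (axis times angle).
In Python, from plant import bot, get_image, get_calibration, order, silhouettes, pinpoint gives the robot as it stands.
- The arm moves only by the shell command python3 -m crank 'ROWS' [FORCE]. ROWS is JSON, a list of rows, each a list of 5 numbers: the shift along the tool's x, y, z in mm, then the turn about the tool's z in rad, then the closure, from -1 (fully open) to 1 (shut). A call has 1 to 12 rows; each row shifts and turns the commanded pose from where the row before left it, along the tool's axes as they then stand; what a row does not reach is not made up. A row lasts 1/8 s, in which the tool goes at most 62.5 mm and 10.7 degrees, less where a joint would pass 70% of its speed; a pose out of reach is approached as far as the arm can. A call is refused whole if a number of a shift passes 62.5 or a number of a turn 0.188, either way. A call with a gripper value outside its range is refused whole. The fingers move at their own pace and stop on an object; FORCE is the grip in N (left out, the last holds). Time passes only in rows, so rows that do not move let the fingers close. It gives the time, the measured TCP pose, the force and the opening at its end, in the units of the state.
- bot.get_obs(): the state, without advancing time (a new reading comes with each control period).
- get_image(name): name is "scene" or "top"; returns the picture (420x560x3 uint8, blue, green, red); there is no depth.
- get_calibration(name): a dict with "intrinsics" (3x3 intrinsics, pixels), "R" (3x3) and "t" (3): a world point X has camera coordinates R X + t. Camera axes: x right, y down, z forward; pixel columns grow to the right and rows downward; lengths in m; the calibration is good to about 2 mm. A picture is of the moment at which its call begins. get_calibration takes no time and is no camera call.
- order.close_job(): hands the job in, once; it reports no verdict.
Trained networks look in the newest picture that a camera, given by its name, has taken for a name from the list of things; names that differ only in an ending like _2 or _b are one class to them, and where a whole thing is asked for, a point or a joint stands for the part that bears it (a point fixed in the world has none). Each returns a list of dicts, best first, with "score" (0 to 1); they miss things now and then, are a little off and sometimes report something else, mostly with a low value. They report only what shows in the picture. A call takes as long as a camera call.
- silhouettes(camera, target): "pixels" (420x560 bool, what is visible of it).
- pinpoint(camera, target): "point" ([x, y, z] in m, in world coordinates, good to about 4 mm: a listed point, or the origin of a listed thing).
The state is a dict: "t": time; "joint_pos": joint angles; "qd": joint speeds; "joint_torque": joint torques, N m; "ee_pos": TCP position; "eef_rot": TCP orientation; "contact_force": force on the tool from outside, world axes, zero at the start; "wrist_torque": the same for the moment, N m; "width": opening from 0.0 (shut) to 1.0 (fully open).
Only numpy, scipy, OpenCV 4.12 (cv2) and the standard library are available. Lean on these libraries where they do the work, as an engineer would, in place of code of your own. Each camera call takes 0.05 s, during which the arm holds its last target.

## Working session

There is one attempt and no reset: what is moved stays moved. The work goes in short steps, Python scripts to look and compute and a shell command to move; the robot and the scene stay as the last step left them, time stands still between calls to the robot, and variables do not carry over. Pictures are saved under pics/ and viewed, and the job is handed in when it is done.

```bash
ls; mkdir -p pics
cat > h.py <<'E'
from plant import bot, get_image, get_calibration, order, silhouettes, pinpoint
import numpy as np, cv2
from scipy.spatial.transform import Rotation as R
np.set_printoptions(precision=4,suppress=True)
def st():
    o=bot.get_obs(); M=R.from_rotvec(o["eef_rot"]).as_matrix()
    print("t",round(o["t"],2),"p",np.array(o["ee_pos"]),"w",round(o["width"],3),"F",np.array(o["contact_force"]).round(1),"\n",M.round(3),"q",np.array(o["joint_pos"]))
    return o,M
def to_tool(target):
    o=bot.get_obs(); M=R.from_rotvec(o["eef_rot"]).as_matrix()
    return 1000*M.T@(np.array(target)-np.array(o["ee_pos"]))
E
python3 - <<'E'
from h import *
st(); print(bot.nose_length)
for c in ("scene","top"):
    cv2.imwrite(f"pics/{c}0.png",get_image(c))
    k=get_calibration(c); print(c,-np.array(k["R"]).T@np.array(k["t"]))
    for n in ["ball_cactus","column_cactus","clay_saucer","green_saucer","drip_tray","wooden_tray","spray_nozzle","hose_coupling","drawer_grip"]:
        print(n,[(np.array(d["point"]).round(4),round(d["score"],2)) for d in pinpoint(c,n)][:2])
E
```

```text
pics
t 0.0 p [ 0.2194 -0.6111  0.2383] w 0.998 F [-0.6  0.8  0.7] 
 [[ 0.941  0.338 -0.001]
 [ 0.338 -0.941  0.002]
 [ 0.    -0.002 -1.   ]] q [ 1.4892  0.5018 -0.4268  1.5515  0.2208  1.1383 -0.2103]
0.008
scene [ 1.1647 -0.2913  1.1246]
ball_cactus [(array([0.5188, 0.0667, 0.0023]), 0.85)]
column_cactus [(array([ 0.5386, -0.0433,  0.0057]), 0.7)]
clay_saucer [(array([0.5157, 0.0684, 0.0013]), 0.67)]
green_saucer [(array([ 0.5391, -0.0452, -0.0056]), 0.8)]
drip_tray [(array([ 0.5348,  0.3215, -0.0028]), 0.73)]
wooden_tray [(array([ 0.5321, -0.3206, -0.0007]), 0.9)]
spray_nozzle [(array([0.731 , 0.0172, 0.029 ]), 0.77)]
hose_coupling [(array([0.7431, 0.1296, 0.0311]), 0.56), (array([ 0.5388, -0.0461, -0.0057]), 0.55)]
drawer_grip []
top [ 0.4168 -0.0108  0.9794]
ball_cactus [(array([0.517 , 0.0651, 0.0021]), 0.97)]
column_cactus []
clay_saucer [(array([ 0.5173,  0.0674, -0.0016]), 0.98), (array([ 0.5338, -0.0453,  0.0039]), 0.71)]
green_saucer [(array([ 0.5183,  0.0683, -0.0025]), 0.69), (array([ 0.5354, -0.0435,  0.0047]), 0.68)]
drip_tray [(array([ 0.5392,  0.3208, -0.0008]), 0.79), (array([ 0.5218,  0.0674, -0.0015]), 0.52)]
wooden_tray []
spray_nozzle [(array([0.7278, 0.0212, 0.0309]), 0.7)]
hose_coupling [(array([0.7461, 0.1354, 0.0364]), 0.49)]
drawer_grip [(array([0.587 , 0.0197, 0.0758]), 0.55)]
```

View pics/scene0.png

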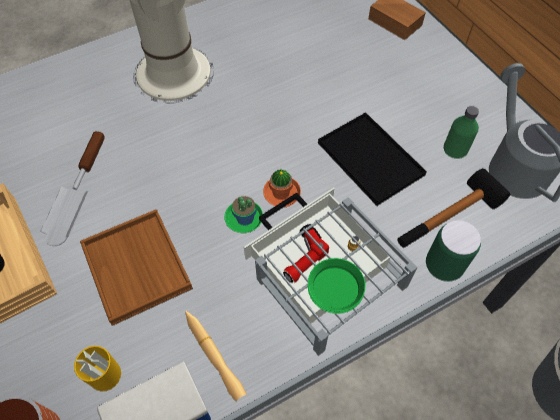

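View pics/top0.png

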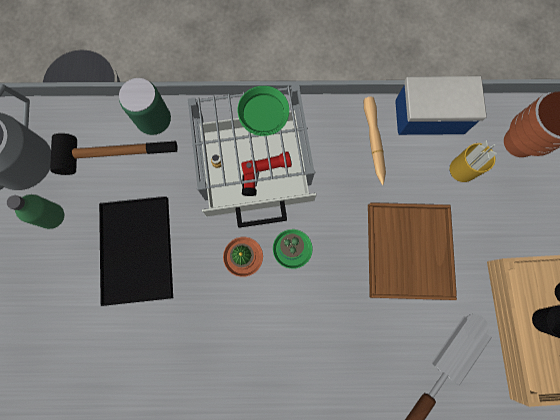

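```bash
cat >> h.py <<'E'
def w2p(c,X):
    k=get_calibration(c); p=np.array(k["R"])@np.array(X,float)+np.array(k["t"]); q=np.array(k["intrinsics"])@p; return q[:2]/q[2]
def p2w(c,uv,z):
    k=get_calibration(c); Rm=np.array(k["R"]); C=-Rm.T@np.array(k["t"])
    d=Rm.T@np.linalg.inv(np.array(k["intrinsics"]))@np.array([uv[0],uv[1],1.]); return C+d*(z-C[2])/d[2]
def sil(c,n):
    r=silhouettes(c,n); 
    return (r[0]["pixels"],r[0]["score"]) if r else (None,0)
def crop(c,u0,v0,u1,v1,name,s=None):
    im=get_image(c)[v0:v1,u0:u1]; s=s or min(800/(u1-u0),600/(v1-v0))
    cv2.imwrite("pics/"+name,cv2.resize(im,None,fx=s,fy=s,interpolation=cv2.INTER_CUBIC)); print("scale",s)
E
python3 - <<'E'
from h import *
crop("top",180,80,330,290,"crop1.png")
for n,z in [("clay_saucer",.013),("green_saucer",.013),("ball_cactus",.06),("column_cactus",.06),("drip_tray",.018),("wooden_tray",.028),("drawer_grip",.081),("spray_nozzle",.055)]:
  for c in ["top"]:
    m,s=sil(c,n)
    if m is None: print(n,None); continue
    cs,_=cv2.findContours(m.astype(np.uint8),cv2.RETR_EXTERNAL,cv2.CHAIN_APPROX_NONE)
    k=max(cs,key=cv2.contourArea)[:,0,:]
    W=np.array([p2w(c,q,z)[:2] for q in k])*1000
    (cx,cy),(a,b),an=cv2.minAreaRect(W.astype(np.float32))
    print(n,c,round(s,2),"n",m.sum(),"rect",(round(cx,1),round(cy,1)),round(a,1),round(b,1),round(an,1),"circ",cv2.minEnclosingCircle(W.astype(np.float32)))
E
```

```text
scale 2.857142857142857
clay_saucer top 0.9 n 770 rect (520.0, 67.3) 90.7 88.0 89.5 circ ((519.9795532226562, 67.91983032226562), 46.3745231628418)
green_saucer top 0.56 n 694 rect (537.7, -49.1) 86.2 88.8 89.5 circ ((537.0228271484375, -49.29560089111328), 46.21364212036133)
ball_cactus top 0.91 n 470 rect (517.5, 66.2) 53.6 51.0 44.8 circ ((517.2579956054688, 65.92323303222656), 28.049991607666016)
column_cactus top 0.71 n 804 rect (531.8, -46.2) 84.5 84.4 89.5 circ ((531.650390625, -46.64399719238281), 44.49957275390625)
drip_tray top 0.63 n 7347 rect (537.3, 315.8) 243.2 166.1 4.9 circ ((537.3936157226562, 316.5154724121094), 142.6270751953125)
wooden_tray top 0.63 n 8303 rect (529.8, -319.4) 198.4 223.2 87.8 circ ((529.6809692382812, -319.0199279785156), 144.89549255371094)
drawer_grip top 0.83 n 6757 rect (708.9, 31.1) 257.5 248.5 4.8 circ ((720.5685424804688, 36.79248046875), 156.61570739746094)
spray_nozzle top 0.89 n 1002 rect (705.9, 11.0) 87.8 128.5 12.9 circ ((707.7855224609375, 11.795994758605957), 72.81973266601562)
```

View pics/crop1.png

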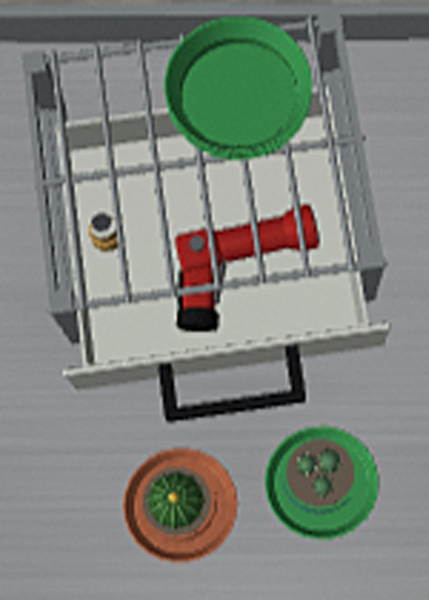

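Run:
```python
from h import *
f=lambda u,v,z:(p2w("top",(180+u/2.857,80+v/2.857),z)*1000).round(1)
print("colsoil",f(320,472,.052),"ballpot",f(176,502,.06))
print("bar L",f(168,415,.081),"R",f(304,397,.081))
print("panel top L",f(66,373,.088),"R",f(388,325,.088))
print("deck front edge L",f(52,308,.1),"R",f(384,265,.1))
print("wire rail",f(60,307,.1),f(360,270,.1))
print("clay",f(181,504,.013),"green",f(323,482,.013))
print("barrel",f(222,244,.066),f(300,228,.066))
for c in("scene","top"):
  get_image(c)
  for n in ["drawer","drawer_grip","column_cactus","green_saucer","clay_saucer","ball_cactus"]:
    try: print(c,n,[(np.array(d["point"]).round(4),round(d["score"],2)) for d in pinpoint(c,n)][:2])
    except Exception as e: print(n,e)
```

```text
colsoil [538.6 -46.5  52. ] ballpot [515.2  65.4  60. ]
bar L [579.7  70.4  81. ] R [592.9 -34.1  81. ]
panel top L [611.8 148.4  88. ] R [647.8 -99.7  88. ]
deck front edge L [660.3 158.6 100. ] R [692.5 -96.8 100. ]
wire rail [661.  152.5 100. ] [688.7 -78.2 100. ]
clay [518.6  65.2  13. ] green [535.6 -50.3  13. ]
barrel [722.   29.9  66. ] [735.  -33.1  66. ]
drawer it knows: ball_cactus, clay_saucer, column_cactus, drawer_grip, drip_tray, green_saucer, hose_coupling, spray_nozzle, wooden_tray
scene drawer_grip [(array([0.5827, 0.0213, 0.0705]), 0.91)]
scene column_cactus [(array([ 0.5394, -0.0444,  0.005 ]), 0.62)]
scene green_saucer [(array([ 0.5374, -0.049 , -0.0071]), 0.78)]
scene clay_saucer [(array([0.5177, 0.0682, 0.003 ]), 0.76)]
scene ball_cactus [(array([0.5179, 0.0636, 0.0025]), 0.61)]
drawer it knows: ball_cactus, clay_saucer, column_cactus, drawer_grip, drip_tray, green_saucer, hose_coupling, spray_nozzle, wooden_tray
top drawer_grip [(array([0.5892, 0.0252, 0.074 ]), 0.88)]
top column_cactus [(array([ 0.5394, -0.0427,  0.009 ]), 0.77), (array([ 0.5367,  0.319 , -0.0005]), 0.54)]
top green_saucer [(array([ 0.5354, -0.0445,  0.0031]), 0.96)]
top clay_saucer [(array([ 0.5184,  0.0702, -0.0017]), 0.61)]
top ball_cactus [(array([ 0.5167,  0.0671, -0.0004]), 0.9)]
```

```bash
python3 -m crank '[[0,0,-60,0.1725,-1],[0,0,-60,0.1725,-1],[0,0,-60,0,-1],[0,0,-20,0,-1],[0,0,0,0,-1]]' ; python3 -c "
from h import *
st()"
```

```text
t: 2.68
ee_pos: [0.2202, -0.6123, 0.4416]
eef_rot: [3.138, -0.0, 0.002]
contact_force: [0.4, 0.1, 0.2]
width: 1.001
t 2.67 p [ 0.2202 -0.6123  0.4416] w 1.001 F [0.4 0.1 0.2] 
 [[ 1.    -0.     0.002]
 [-0.    -1.    -0.004]
 [ 0.002  0.004 -1.   ]] q [ 1.4399  0.3843 -0.3755  1.256   0.1386  1.5219 -0.4875]
```

```bash
python3 -m crank '[[24.8,-56.5,0,0,-1],[24.8,-56.5,0,0,-1],[24.8,-56.5,0,0,-1],[24.8,-56.5,0,0,-1],[24.8,-56.5,0,0,-1],[24.8,-56.5,0,0,-1],[24.8,-56.5,10,0,-1],[24.8,-56.5,30,0,-1],[24.8,-56.5,30,0,-1],[24.8,-56.5,50,0,-1],[24.8,-56.5,50,0,-1],[24.8,-56.5,50,0,-1]]' ; python3 -m crank '[[0,0,0,0,-1]]'; python3 -c "
from h import *
st();print(to_tool([.5175,.066,.14]))"
```

```text
t: 4.18
ee_pos: [0.4963, 0.0209, 0.2539]
eef_rot: [3.142, -0.001, -0.003]
contact_force: [2.0, -1.7, 0.5]
width: 0.999
t: 4.3
ee_pos: [0.4941, 0.0248, 0.2519]
eef_rot: [-3.137, -0.013, 0.013]
contact_force: [0.1, -0.4, 0.4]
width: 1.0
t 4.3 p [0.4941 0.0248 0.2519] w 1.0 F [ 0.1 -0.4  0.4] 
 [[ 1.     0.008 -0.008]
 [ 0.008 -1.     0.005]
 [-0.008 -0.005 -1.   ]] q [ 0.6795  0.2943 -0.9133  1.9004  0.2561  1.0794 -1.8997]
[ 24.651  -40.4348 111.8656]
```

```bash
python3 -m crank '[[0,0,0,-0.175,-1],[0,0,0,-0.175,-1],[0,0,0,0,-1]]'; python3 -c "
from h import *
st();print(to_tool([.5175,.066,.14]),to_tool([.539,-.045,.14]))"
```

```text
t: 4.68
ee_pos: [0.4964, 0.0189, 0.256]
eef_rot: [-3.094, -0.542, 0.002]
contact_force: [-0.6, 0.3, -0.4]
width: 1.002
t 4.67 p [0.4964 0.0189 0.256 ] w 1.002 F [-0.6  0.3 -0.4] 
 [[ 0.94   0.34  -0.001]
 [ 0.34  -0.94  -0.   ]
 [-0.001 -0.    -1.   ]] q [ 0.7396  0.3078 -0.9795  1.8953  0.2874  1.0897 -1.5775]
[ 36.0107 -37.0651 115.928 ] [ 18.4809  74.6307 115.9107]
```

```bash
python3 -m crank '[[18,-18.5,38,0,-1],[18,-18.5,38,0,-1],[0,0,40,0,-1],[0,0,0,0,-1]]'; python3 -c "
from h import *
st();print(to_tool([.5175,.066,.036]));crop('scene',200,130,350,240,'s1.png');crop('top',180,180,330,290,'t1.png')"
```

```text
t: 5.18
ee_pos: [0.5155, 0.0661, 0.138]
eef_rot: [-3.094, -0.542, 0.011]
contact_force: [0.4, 0.2, -0.2]
width: 0.998
t 5.17 p [0.5155 0.0661 0.138 ] w 0.998 F [ 0.4  0.2 -0.2] 
 [[ 0.94   0.34  -0.007]
 [ 0.34  -0.94  -0.001]
 [-0.007 -0.002 -1.   ]] q [ 0.5068  0.5193 -0.861   1.9479  0.4964  0.9075 -1.8323]
[  2.4935   0.9502 101.9602]
scale 5.333333333333333
scale 5.333333333333333
```

View pics/s1.png

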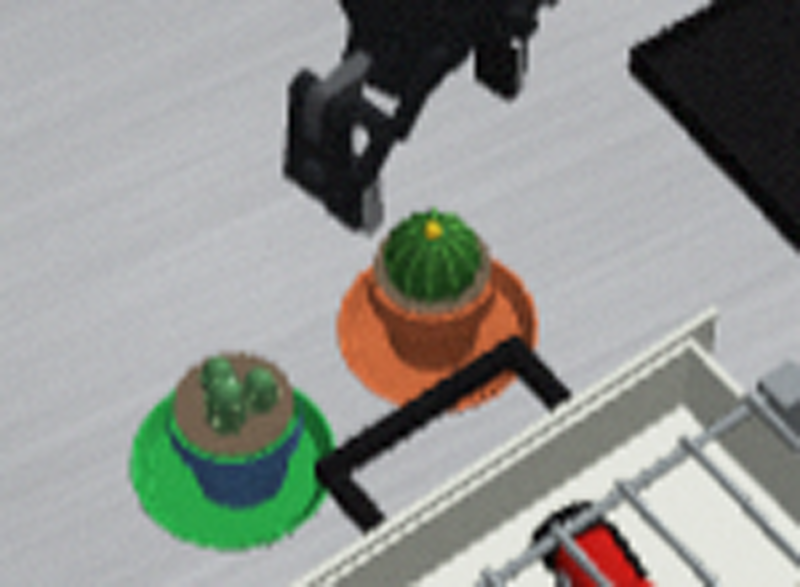

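The fingers hang above the ball cactus, straddling it. Descending.

```bash
python3 -m crank '[[2,1,30,0,-1],[0,0,30,0,-1],[0,0,25,0,-1],[0,0,17,0,-1],[0,0,0,0,-1],[0,0,0,0,1],[0,0,0,0,1],[0,0,0,0,1],[0,0,0,0,1]]' 30; python3 -c "
from h import *
st()"
```

```text
t: 6.4
ee_pos: [0.5216, 0.0673, 0.0402]
eef_rot: [3.093, 0.547, 0.004]
contact_force: [-0.8, 0.3, 6.5]
width: 0.69
t 6.4 p [0.5216 0.0673 0.0402] w 0.69 F [-0.8  0.3  6.5] 
 [[ 0.939  0.343  0.002]
 [ 0.343 -0.939  0.   ]
 [ 0.002  0.001 -1.   ]] q [ 0.3972  0.6669 -0.7298  1.9857  0.6608  0.7379 -1.9571]
```

```bash
python3 -m crank '[[0,0,-10,0,1],[0,0,-30,0,1],[0,0,-40,0,1],[0,0,-40,0,1],[0,0,0,0,1]]'; python3 -c "
from h import *
st();print(to_tool([.587,.32,.16]));crop('scene',200,100,400,240,'s2.png')"
```

```text
t: 7.02
ee_pos: [0.5229, 0.0674, 0.1623]
eef_rot: [3.092, 0.546, 0.01]
contact_force: [0.9, 0.6, -2.1]
width: 0.692
t 7.03 p [0.5229 0.0674 0.1623] w 0.692 F [ 0.9  0.6 -2.1] 
 [[ 0.939  0.343  0.007]
 [ 0.343 -0.939 -0.   ]
 [ 0.006  0.002 -1.   ]] q [ 0.5277  0.4908 -0.8882  1.9236  0.4721  0.9418 -1.8088]
[ 146.7061 -215.3778    2.6786]
scale 4.0
```

View pics/s2.png

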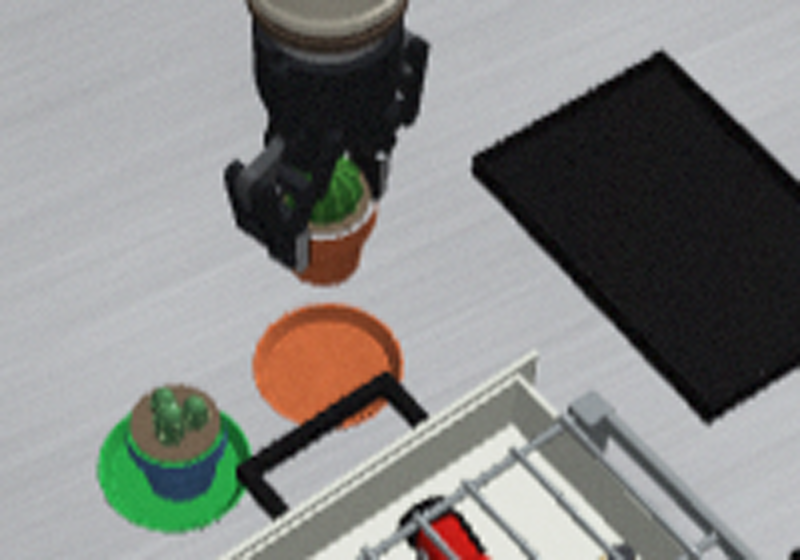

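```bash
python3 -m crank '[[18.3,-27,0,0,1],[18.3,-27,0,0,1],[18.3,-27,0,0,1],[18.3,-27,0,0,1],[18.3,-27,0,0,1],[18.3,-27,0,0,1],[18.3,-27,0,0,1],[18.3,-27,0,0,1],[0,0,0,0,1],[0,0,0,0,1]]'; python3 -c "
from h import *
st();print(to_tool([.587,.32,.043]))"
```

```text
t: 8.32
ee_pos: [0.5832, 0.3189, 0.157]
eef_rot: [3.092, 0.547, -0.004]
contact_force: [-0.7, -0.4, -1.8]
width: 0.693
t 8.32 p [0.5832 0.3189 0.157 ] w 0.693 F [-0.7 -0.4 -1.8] 
 [[ 0.939  0.343 -0.002]
 [ 0.343 -0.939 -0.002]
 [-0.003  0.001 -1.   ]] q [-0.0031  0.7198 -0.8098  1.5681  0.5643  1.1042 -2.1712]
[  4.2766   0.0932 113.9641]
```

```bash
python3 -m crank '[[2,0,35,0,1],[2,0,35,0,1],[0,0,25,0,1],[0,0,15,0,1],[0,0,3,0,1],[0,0,0,0,1]]'; python3 -c "
from h import *
st()"
```

```text
t: 9.07
ee_pos: [0.5883, 0.3218, 0.0464]
eef_rot: [-3.093, -0.547, -0.002]
contact_force: [0.7, -1.1, -1.3]
width: 0.689
t 9.07 p [0.5883 0.3218 0.0464] w 0.689 F [ 0.7 -1.1 -1.3] 
 [[ 0.939  0.343  0.001]
 [ 0.343 -0.939  0.001]
 [ 0.001 -0.    -1.   ]] q [-0.0548  0.8524 -0.7269  1.6071  0.6661  0.9434 -2.2369]
```

```bash
python3 -m crank '[[0,0,3,0,1],[0,0,0,0,1]]'; python3 -m crank '[[0,0,2,0,1],[0,0,0,0,1]]'
```

```text
t: 9.32
ee_pos: [0.5881, 0.3215, 0.0432]
eef_rot: [-3.094, -0.547, -0.001]
contact_force: [0.3, 0.6, -1.7]
width: 0.686
t: 9.57
ee_pos: [0.5878, 0.3212, 0.0405]
eef_rot: [3.093, 0.547, -0.0]
contact_force: [0.1, -0.5, -2.7]
width: 0.688
```

```bash
python3 -m crank '[[0,0,2,0,1],[0,0,0,0,1]]'; python3 -m crank '[[0,0,1.5,0,1],[0,0,0,0,1]]'
```

```text
t: 9.82
ee_pos: [0.588, 0.3215, 0.0403]
eef_rot: [3.093, 0.547, 0.001]
contact_force: [-2.8, -1.9, 9.4]
width: 0.686
t: 10.07
ee_pos: [0.5882, 0.3215, 0.0402]
eef_rot: [3.092, 0.546, 0.002]
contact_force: [-5.8, -4.8, 18.0]
width: 0.689
```

Contact; relieve slightly, open, lift.

```bash
python3 -m crank '[[0,0,-2.5,0,1],[0,0,0,0,-1],[0,0,0,0,-1],[0,0,0,0,-1],[0,0,0,0,-1],[0,0,-20,0,-1],[0,0,-40,0,-1],[0,0,-50,0,-1],[0,0,-10,0,-1],[0,0,0,0,-1]]'; python3 -c "
from h import *
st();print(to_tool([.539,-.045,.16]));crop('scene',200,100,450,240,'s3.png')"
```

```text
t: 11.32
ee_pos: [0.5884, 0.3216, 0.1614]
eef_rot: [-3.093, -0.546, -0.004]
contact_force: [-0.6, 0.1, -0.0]
width: 1.001
t 11.32 p [0.5884 0.3216 0.1614] w 1.001 F [-0.6  0.1 -0. ] 
 [[ 0.939  0.343  0.003]
 [ 0.343 -0.939  0.001]
 [ 0.003  0.    -1.   ]] q [-0.0055  0.7213 -0.8111  1.554   0.5649  1.1107 -2.1684]
[-172.0415  327.5174    0.9595]
scale 3.2
```

View pics/s3.png

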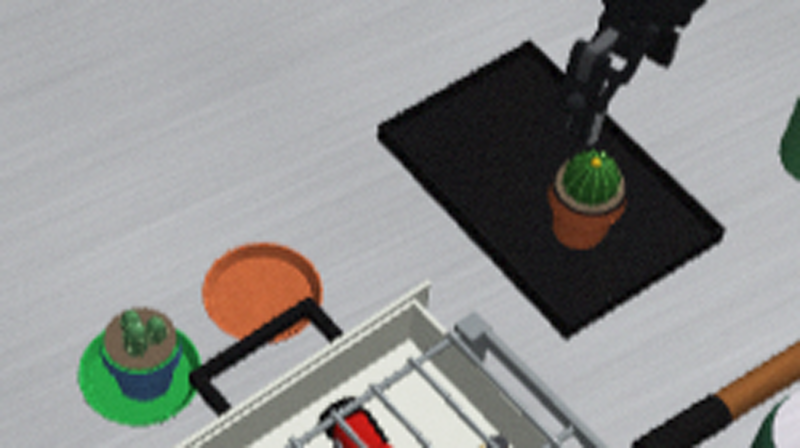

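```bash
python3 -m crank '[[-21.5,41,0,0,-1],[-21.5,41,0,0,-1],[-21.5,41,0,0,-1],[-21.5,41,0,0,-1],[-21.5,41,0,0,-1],[-21.5,41,0,0,-1],[-21.5,41,0,0,-1],[-21.5,40.5,0,0,-1],[0,0,20,0,-1],[0,0,0,0,-1]]'
python3 - <<'E'
from h import *
st();print(to_tool([.539,-.0445,.038]));crop('scene',200,130,350,240,'s4.png')
get_image("top")
for c in("top","scene"):
  m,s=sil(c,"clay_saucer")
  k=max(cv2.findContours(m.astype(np.uint8),cv2.RETR_EXTERNAL,cv2.CHAIN_APPROX_NONE)[0],key=cv2.contourArea)[:,0,:]
  W=np.array([p2w(c,q,.013)[:2] for q in k])*1000
  print(c,s,cv2.fitEllipse(W.astype(np.float32)),pinpoint(c,"clay_saucer")[:1])
  print(pinpoint(c,"column_cactus")[:1])
E
```

```text
t: 12.62
ee_pos: [0.5363, -0.0449, 0.1372]
eef_rot: [-3.091, -0.546, 0.007]
contact_force: [-0.9, 1.4, 0.4]
width: 0.997
t 12.62 p [ 0.5363 -0.0449  0.1372] w 0.997 F [-0.9  1.4  0.4] 
 [[ 0.94   0.342 -0.005]
 [ 0.342 -0.94   0.002]
 [-0.004 -0.003 -1.   ]] q [ 0.698   0.5481 -0.8488  1.9059  0.5097  0.9238 -1.6201]
[ 3.1424  0.8312 99.1441]
scale 5.333333333333333
top 0.85 ((520.4089965820312, 68.5193862915039), (87.31890106201172, 93.2344970703125), 118.67832946777344) [{'point': [0.5172, 0.0695, -0.0043], 'score': 0.75}]
[{'point': [0.5217, 0.0695, -0.0025], 'score': 0.41}]
scene 0.88 ((516.1175537109375, 65.78451538085938), (77.0368881225586, 96.99546813964844), 5.049211025238037) [{'point': [0.5111, 0.0678, 0.0007], 'score': 0.66}]
[{'point': [0.5357, -0.0429, 0.0046], 'score': 0.64}]
```

View pics/s4.png

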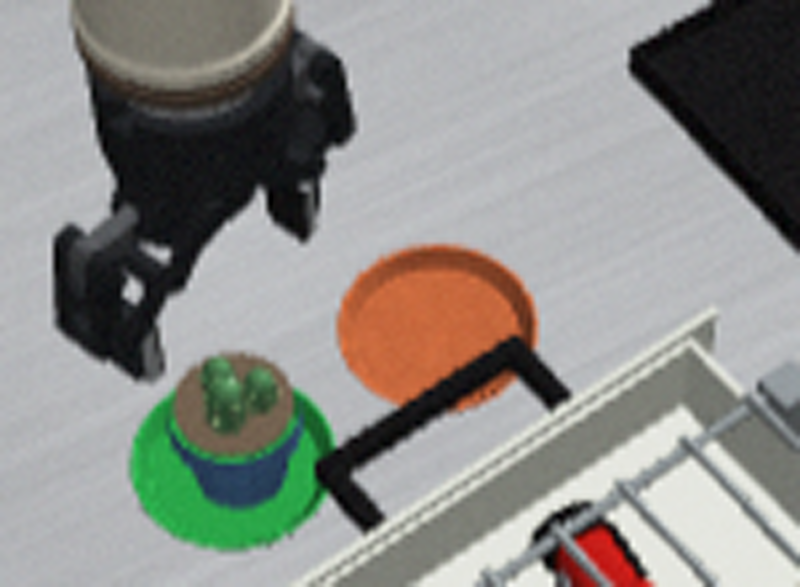

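```bash
python3 -m crank '[[2,1,30,0,-1],[0,0,30,0,-1],[0,0,25,0,-1],[0,0,13,0,-1],[0,0,0,0,-1],[0,0,0,0,1],[0,0,0,0,1],[0,0,0,0,1],[0,0,0,0,1]]' 30; python3 -c "
from h import *
st()"
```

```text
t: 14.15
ee_pos: [0.5416, -0.0451, 0.043]
eef_rot: [3.093, 0.547, 0.003]
contact_force: [-0.7, 1.1, 6.4]
width: 0.685
t 14.15 p [ 0.5416 -0.0451  0.043 ] w 0.685 F [-0.7  1.1  6.4] 
 [[ 0.939  0.343  0.002]
 [ 0.343 -0.939 -0.   ]
 [ 0.002  0.001 -1.   ]] q [ 0.6016  0.6853 -0.7303  1.9419  0.6558  0.765  -1.731 ]
```

```bash
python3 -m crank '[[0,0,-10,0,1],[0,0,-30,0,1],[0,0,-40,0,1],[0,0,-40,0,1],[0,0,0,0,1]]'; python3 -c "
from h import *
st();print(to_tool([.487,.31,.16]))"
```

```text
t: 14.78
ee_pos: [0.543, -0.0456, 0.1651]
eef_rot: [3.091, 0.546, 0.009]
contact_force: [1.0, 0.1, -2.7]
width: 0.689
t 14.78 p [ 0.543  -0.0456  0.1651] w 0.689 F [ 1.   0.1 -2.7] 
 [[ 0.94   0.342  0.006]
 [ 0.342 -0.94  -0.001]
 [ 0.005  0.004 -1.   ]] q [ 0.7188  0.5153 -0.8763  1.8793  0.4812  0.9654 -1.5959]
[  69.1556 -353.3392    4.246 ]
```

```bash
python3 -m crank '[[7,-35.5,0,0,1],[7,-35.5,0,0,1],[7,-35.5,0,0,1],[7,-35.5,0,0,1],[7,-35.5,0,0,1],[7,-35.5,0,0,1],[7,-35.5,0,0,1],[7,-35.5,0,0,1],[7,-35.5,0,0,1],[6,-34,0,0,1],[0,0,0,0,1],[0,0,0,0,1]]'; python3 -c "
from h import *
st();print(to_tool([.487,.31,.046]))"
```

```text
t: 16.27
ee_pos: [0.484, 0.3091, 0.1606]
eef_rot: [3.092, 0.547, -0.003]
contact_force: [0.4, 0.2, -2.0]
width: 0.684
t 16.27 p [0.484  0.3091 0.1606] w 0.684 F [ 0.4  0.2 -2. ] 
 [[ 0.939  0.343 -0.001]
 [ 0.343 -0.939 -0.002]
 [-0.002  0.001 -1.   ]] q [ 0.0406  0.5826 -0.8751  1.8035  0.5235  1.0078 -2.2657]
[  3.3814   0.0322 114.5453]
```

```bash
python3 -m crank '[[1,0,35,0,1],[1,0,35,0,1],[0,0,25,0,1],[0,0,15,0,1],[0,0,4,0,1],[0,0,0,0,1],[0,0,2,0,1],[0,0,0,0,1]]'; python3 -m crank '[[0,0,1.5,0,1],[0,0,0,0,1]]';python3 -m crank '[[0,0,1.5,0,1],[0,0,0,0,1]]'
```

```text
t: 17.27
ee_pos: [0.4866, 0.3111, 0.0462]
eef_rot: [-3.094, -0.547, -0.002]
contact_force: [0.4, -0.4, -0.6]
width: 0.683
t: 17.52
ee_pos: [0.4863, 0.3108, 0.0441]
eef_rot: [3.094, 0.547, 0.0]
contact_force: [0.1, -0.3, -2.2]
width: 0.687
t: 17.77
ee_pos: [0.4863, 0.311, 0.043]
eef_rot: [3.093, 0.547, 0.001]
contact_force: [-1.0, -0.8, 3.3]
width: 0.682
```

```bash
python3 -m crank '[[0,0,0,0,-1],[0,0,0,0,-1],[0,0,0,0,-1],[0,0,0,0,-1],[0,0,-20,0,-1],[0,0,-40,0,-1],[0,0,-60,0,-1],[0,0,-20,0,-1],[0,40,0,0,-1],[0,50,0,0,-1],[0,50,0,0,-1],[0,50,0,0,-1]]'; python3 -m crank '[[0,0,0,-0.18,-1],[0,0,0,-0.18,-1],[0,0,0,-0.18,-1],[0,0,0,-0.18,-1],[0,0,0,-0.18,-1],[0,0,0,-0.18,-1],[0,0,0,-0.18,-1],[0,0,0,-0.094,-1],[0,0,0,0,-1]]'
python3 - <<'E'
from h import *
st();crop('scene',200,100,450,300,'s5.png');crop('top',80,180,330,310,'t5.png')
for c in("top","scene"):
  m,s=sil(c,"green_saucer")
  k=max(cv2.findContours(m.astype(np.uint8),cv2.RETR_EXTERNAL,cv2.CHAIN_APPROX_NONE)[0],key=cv2.contourArea)[:,0,:]
  W=np.array([p2w(c,q,.013)[:2] for q in k])*1000
  print(c,s,cv2.fitEllipse(W.astype(np.float32)))
  for n in ["green_saucer","column_cactus","ball_cactus","drawer_grip"]: print(n,pinpoint(c,n)[:1])
E
```

```text
t: 19.27
ee_pos: [0.5516, 0.1308, 0.1832]
eef_rot: [3.093, 0.547, 0.001]
contact_force: [1.4, -0.4, -0.7]
width: 0.999
t: 20.4
ee_pos: [0.5512, 0.1322, 0.1828]
eef_rot: [-2.07, -2.363, 0.0]
contact_force: [-1.2, -0.4, -0.5]
width: 1.001
t 20.4 p [0.5512 0.1322 0.1828] w 1.001 F [-1.2 -0.4 -0.5] 
 [[-0.132  0.991 -0.   ]
 [ 0.991  0.132  0.   ]
 [ 0.    -0.    -1.   ]] q [ 0.5622  0.6989 -1.1874  1.8016  0.7124  1.1491 -0.7316]
scale 3.0
scale 3.2
top 0.58 ((487.6095275878906, 320.0892028808594), (52.505332946777344, 69.03704833984375), 175.3206787109375)
green_saucer [{'point': [0.524, -0.3221, 0.002], 'score': 0.63}]
column_cactus [{'point': [0.4843, 0.3123, 0.0056], 'score': 0.79}]
ball_cactus []
drawer_grip [{'point': [0.5878, 0.0207, 0.0701], 'score': 0.8}]
scene 0.71 ((540.3396606445312, -49.50428771972656), (87.8828353881836, 93.88228607177734), 46.10618209838867)
green_saucer [{'point': [0.5365, -0.0434, -0.0068], 'score': 0.64}]
column_cactus [{'point': [0.4844, 0.311, 0.0075], 'score': 0.57}]
ball_cactus [{'point': [0.5823, 0.3186, 0.0028], 'score': 0.57}]
drawer_grip [{'point': [0.5835, 0.0221, 0.074], 'score': 0.56}]
```

View pics/s5.png

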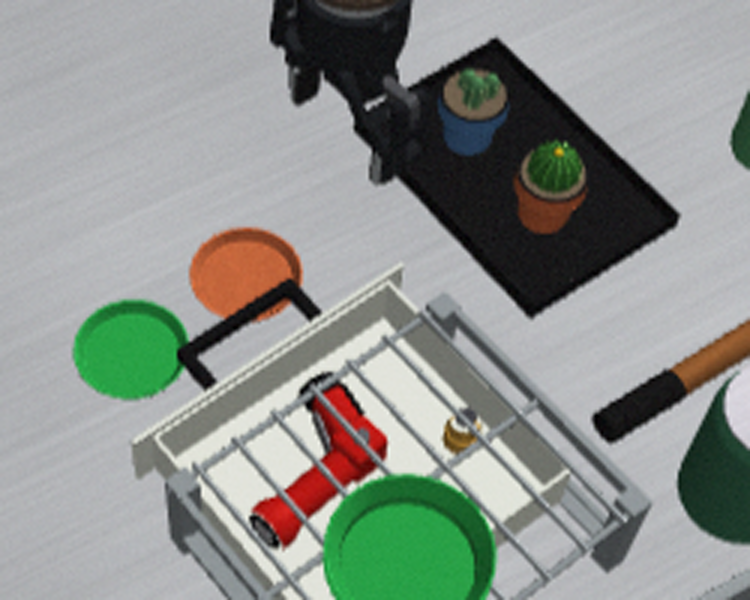

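View pics/t5.png

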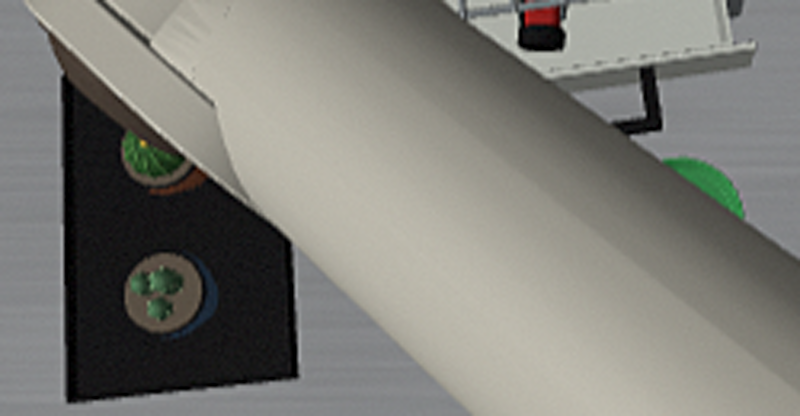

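```bash
python3 -m crank '[[-37,6,0,0,0.15],[-37,6,0,0,0.15],[-37,6,0,0,0.15],[0,0,30,0,0.15],[0,0,0,0,0.15]]'; python3 -c "
from h import *
st();print(to_tool([.586,.019,.064]));crop('scene',200,130,350,240,'s6.png')"
```

```text
t: 21.62
ee_pos: [0.5824, 0.0239, 0.1508]
eef_rot: [-2.068, -2.361, 0.004]
contact_force: [0.1, 0.2, -0.5]
width: 0.426
t 21.62 p [0.5824 0.0239 0.1508] w 0.426 F [ 0.1  0.2 -0.5] 
 [[-0.132  0.991 -0.004]
 [ 0.991  0.132 -0.   ]
 [ 0.    -0.004 -1.   ]] q [ 0.7117  0.7626 -1.1449  1.7826  0.7686  1.1283 -0.5624]
[-5.3351  3.2802 86.7417]
scale 5.333333333333333
```

View pics/s6.png

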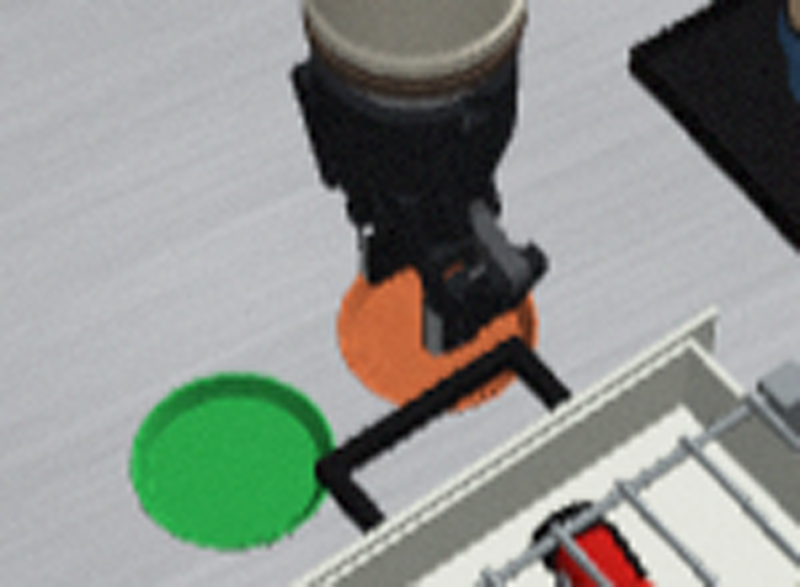

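```bash
python3 -m crank '[[-5,3,25,0,0.15],[0,0,25,0,0.15],[0,0,0,0,0.15]]'; python3 -m crank '[[0,0,18,0,0.15],[0,0,15,0,0.15],[0,0,0,0,0.15]]'; python3 -c "
from h import *
st()"
```

```text
t: 22.05
ee_pos: [0.5856, 0.0201, 0.1]
eef_rot: [-2.066, -2.362, 0.005]
contact_force: [-0.5, 0.4, -0.6]
width: 0.43
t: 22.42
ee_pos: [0.5865, 0.0201, 0.0681]
eef_rot: [-2.068, -2.363, 0.003]
contact_force: [0.0, 0.1, 0.0]
width: 0.429
t 22.43 p [0.5865 0.0201 0.0681] w 0.429 F [0.  0.1 0. ] 
 [[-0.133  0.991 -0.002]
 [ 0.991  0.133 -0.   ]
 [ 0.    -0.002 -1.   ]] q [ 0.6545  0.8608 -1.0423  1.8164  0.88    1.0148 -0.623 ]
```

```bash
python3 -m crank '[[0,0,5,0,1],[0,0,0,0,1],[0,0,0,0,1],[0,0,0,0,1]]' 40; python3 -c "
from h import *
st();crop('scene',200,130,350,240,'s7.png')"
```

```text
t: 22.92
ee_pos: [0.5875, 0.0202, 0.0645]
eef_rot: [-2.069, -2.364, -0.0]
contact_force: [1.6, 1.1, -5.2]
width: 0.111
t 22.93 p [0.5875 0.0202 0.0645] w 0.111 F [ 1.6  1.1 -5.2] 
 [[-0.133  0.991  0.   ]
 [ 0.991  0.133  0.   ]
 [ 0.     0.    -1.   ]] q [ 0.6515  0.8652 -1.0375  1.8172  0.8866  1.008  -0.627 ]
scale 5.333333333333333
```

View pics/s7.png

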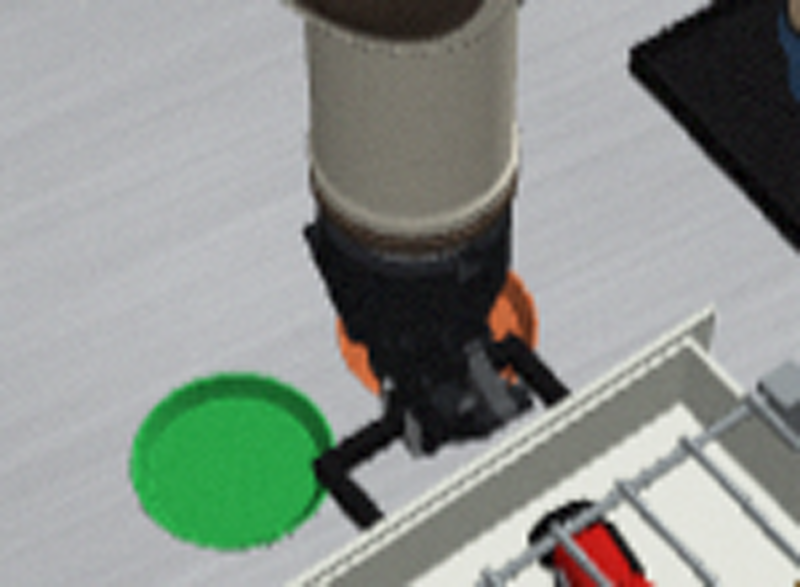

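```bash
python3 -m crank '[[0,-6,0,0,1],[0,-12,0,0,1],[0,-12,0,0,1],[0,-12,0,0,1],[0,-12,0,0,1],[0,-12,0,0,1],[0,-12,0,0,1],[0,-12,0,0,1],[0,-12,0,0,1],[0,-12,0,0,1],[0,-6,0,0,1],[0,0,0,0,1]]'; python3 -m crank '[[0,-10,0,0,1],[0,-6,0,0,1],[0,0,0,0,1]]'; python3 -c "
from h import *
st()"
```

```text
t: 24.48
ee_pos: [0.4672, 0.0033, 0.0645]
eef_rot: [-2.069, -2.364, 0.004]
contact_force: [-0.2, -5.5, -8.1]
width: 0.109
t: 24.85
ee_pos: [0.4515, 0.001, 0.0645]
eef_rot: [2.069, 2.363, -0.004]
contact_force: [-0.4, -4.7, -8.3]
width: 0.107
t 24.85 p [0.4515 0.001  0.0645] w 0.107 F [-0.4 -4.7 -8.3] 
 [[-0.132  0.991 -0.002]
 [ 0.991  0.132 -0.002]
 [-0.002 -0.002 -1.   ]] q [ 0.8284  0.708  -1.111   2.1446  0.8808  0.8597 -0.7028]
```

```bash
python3 -m crank '[[0,-5,0,0,1],[0,0,0,0,1]]'; python3 -m crank '[[0,-4,0,0,1],[0,0,0,0,1]]';python3 - <<'E'
from h import *
crop('scene',180,130,430,320,'s8.png');get_image("top")
for c in ("scene","top"):
  for n in ["spray_nozzle","hose_coupling","drawer_grip"]: print(c,n,pinpoint(c,n)[:1])
E
```

```text
t: 25.1
ee_pos: [0.4467, 0.0004, 0.0645]
eef_rot: [2.069, 2.363, -0.004]
contact_force: [0.4, -6.0, -7.7]
width: 0.106
t: 25.35
ee_pos: [0.4429, -0.0002, 0.0645]
eef_rot: [2.069, 2.363, -0.004]
contact_force: [0.7, -5.1, -7.8]
width: 0.104
scale 3.1578947368421053
scene spray_nozzle [{'point': [0.587, -0.004, 0.0301], 'score': 0.61}]
scene hose_coupling [{'point': [0.5965, 0.1057, 0.0341], 'score': 0.47}]
scene drawer_grip [{'point': [0.4399, -0.0007, 0.0771], 'score': 0.58}]
top spray_nozzle [{'point': [0.5816, -0.0014, 0.0343], 'score': 0.86}]
top hose_coupling [{'point': [0.5976, 0.1151, 0.0362], 'score': 0.64}]
top drawer_grip []
```

View pics/s8.png

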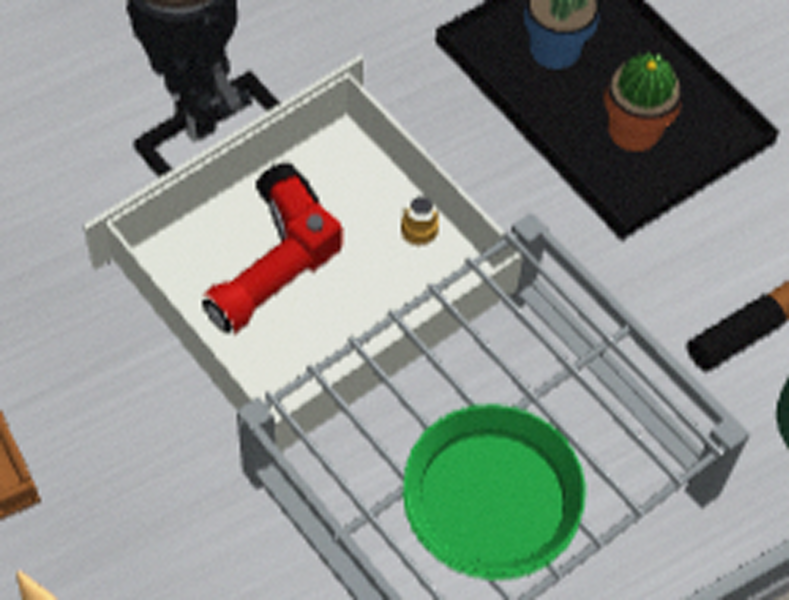

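```bash
python3 -m crank '[[0,0,0,0,0.15],[0,0,0,0,0.15],[0,0,0,0,0.15],[0,0,-20,0,0.15],[0,0,-40,0,0.15],[0,0,-50,0,-0.4],[0,0,-20,0,-0.4],[0,0,0,0,-0.4]]'
python3 - <<'E'
from h import *
st();crop('top',200,130,360,260,'t9.png');get_image("scene")
for c in ("scene","top"):
  for n in ["spray_nozzle","hose_coupling","drawer_grip"]: print(c,n,pinpoint(c,n)[:1])
m,s=sil("top","spray_nozzle"); np.save("noz.npy",m); print(s,m.sum())
E
```

```text
t: 26.75
ee_pos: [0.445, 0.0013, 0.196]
eef_rot: [2.067, 2.362, 0.003]
contact_force: [0.6, -0.3, -0.3]
width: 0.702
t 26.75 p [0.445  0.0013 0.196 ] w 0.702 F [ 0.6 -0.3 -0.3] 
 [[-0.132  0.991  0.003]
 [ 0.991  0.132 -0.   ]
 [-0.001  0.003 -1.   ]] q [ 1.0718  0.5301 -1.4032  2.0717  0.6106  1.0583 -0.5014]
scale 4.615384615384615
scene spray_nozzle []
scene hose_coupling []
scene drawer_grip [{'point': [0.4387, -0.0015, 0.0737], 'score': 0.61}]
top spray_nozzle []
top hose_coupling [{'point': [0.5995, 0.1174, 0.0294], 'score': 0.58}]
top drawer_grip []
0.77 214
```

View pics/t9.png

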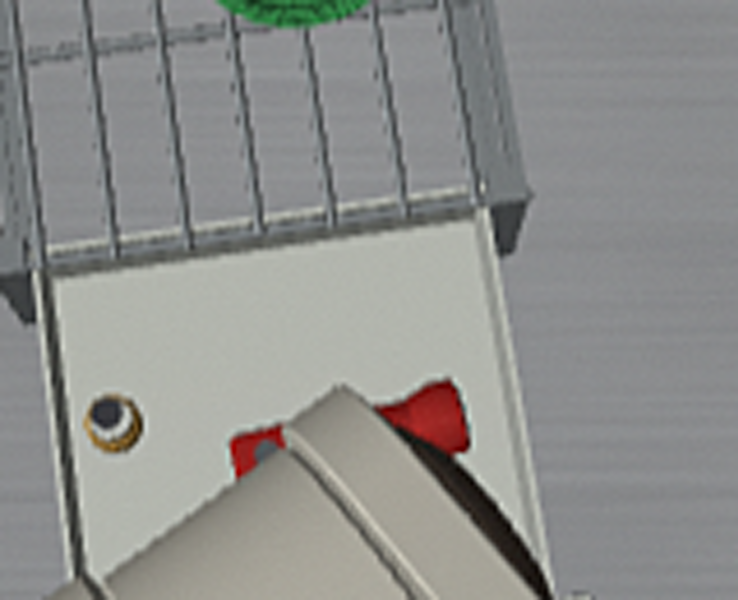

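Run:
```python
from h import *
f=lambda u,v,z:(p2w("scene",(180+u/3.158,130+v/3.158),z)*1000).round(1)
g=lambda u,v,z:(p2w("top",(200+u/4.615,130+v/4.615),z)*1000).round(1)
print("head face",f(219,312,.052),"barrel near head",f(257,287,.058),"barrel near valve",f(300,261,.058),"knob",f(316,222,.071))
print("top head face",g(463,415,.052),"valve end",g(236,455,.06), "knob",g(267,452,.071))
```

```text
head face [599.2 -61.4  52. ] barrel near head [597.4 -29.   58. ] barrel near valve [593.5   8.8  58. ] knob [577.   31.5  71. ]
top head face [596.1 -66.4  52. ] valve end [575.7  44.6  60. ] knob [575.1  29.1  71. ]
```

```bash
python3 - <<'E'
from h import *
print(to_tool([.5885,-.0215,.12]))
E
python3 -m crank '[[0,0,0,-0.049,-0.4],[0,0,0,0,-0.4]]'; python3 -c "
from h import *
st();print(to_tool([.5885,-.0215,.12]))"
```

```text
[-41.8357 140.7008  74.0591]
t: 27.45
ee_pos: [0.4437, 0.0011, 0.1944]
eef_rot: [-2.01, -2.414, -0.0]
contact_force: [-0.2, -0.1, 0.4]
width: 0.701
t 27.45 p [0.4437 0.0011 0.1944] w 0.701 F [-0.2 -0.1  0.4] 
 [[-0.181  0.984 -0.   ]
 [ 0.984  0.181  0.   ]
 [ 0.001 -0.    -1.   ]] q [ 1.074   0.5425 -1.4106  2.0731  0.6213  1.065  -0.4624]
[-48.5042 138.3164  74.3361]
```

```bash
python3 -m crank '[[-12,34.5,0,0,-0.4],[-12,34.5,0,0,-0.4],[-12,34.5,0,0,-0.4],[-12.5,34.5,0,0,-0.4],[0,0,30,0,-0.4],[0,0,30,0,-0.4],[0,0,0,0,-0.4]]'
python3 - <<'E'
from h import *
st();print(to_tool([.5885,-.0215,.046]))
crop('scene',220,130,370,240,'s10.png');get_image("top")
for c in ("scene","top"):
  for n in ["spray_nozzle"]: print(c,n,pinpoint(c,n)[:1])
E
```

```text
t: 28.32
ee_pos: [0.5866, -0.0219, 0.1323]
eef_rot: [-2.009, -2.411, 0.004]
contact_force: [-0.0, -0.3, -0.5]
width: 0.701
t 28.32 p [ 0.5866 -0.0219  0.1323] w 0.701 F [-0.  -0.3 -0.5] 
 [[-0.181  0.984 -0.005]
 [ 0.984  0.181  0.   ]
 [ 0.001 -0.005 -1.   ]] q [ 0.7774  0.7967 -1.1329  1.7835  0.8043  1.1144 -0.4548]
[-0.0104  2.3788 86.3147]
scale 5.333333333333333
scene spray_nozzle [{'point': [0.5858, -0.0029, 0.0318], 'score': 0.72}]
top spray_nozzle [{'point': [0.582, 0.0016, 0.0342], 'score': 0.96}]
```

View pics/s10.png

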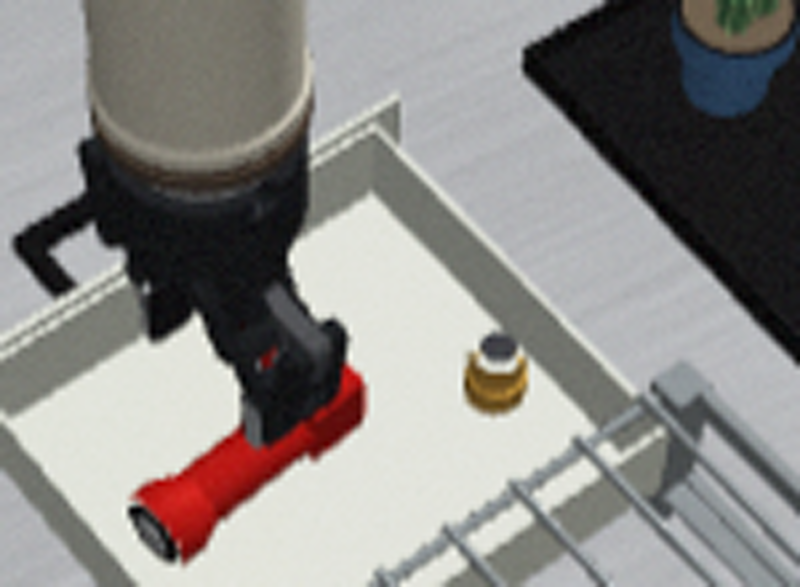

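```bash
python3 -m crank '[[0,1,25,0,-0.4],[0,0,25,0,-0.4],[0,0,15,0,-0.4],[0,0,0,0,-0.4]]'; python3 -c "
from h import *
st();print(to_tool([.588,-.021,.046]));crop('scene',220,130,370,240,'s11.png')"
```

```text
t: 29.02
ee_pos: [0.588, -0.0215, 0.0677]
eef_rot: [-2.008, -2.412, 0.003]
contact_force: [-0.4, -0.2, 0.6]
width: 0.698
t 29.02 p [ 0.588  -0.0215  0.0677] w 0.698 F [-0.4 -0.2  0.6] 
 [[-0.181  0.983 -0.003]
 [ 0.983  0.181  0.   ]
 [ 0.001 -0.003 -1.   ]] q [ 0.7298  0.8716 -1.0535  1.8117  0.891   1.0249 -0.5085]
[ 0.4518  0.144  21.7352]
scale 5.333333333333333
```

View pics/s11.png

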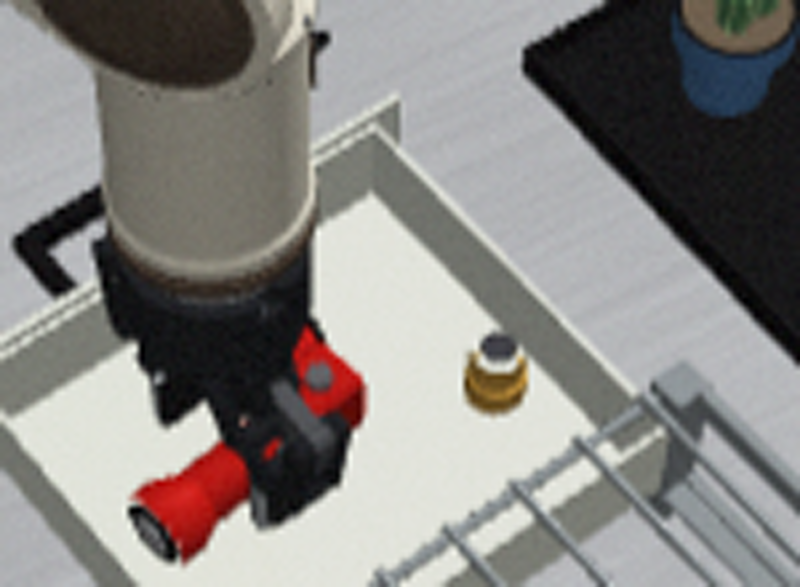

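```bash
python3 -m crank '[[-2,0,12,0,-0.4],[0,0,9,0,-0.4],[0,0,0,0,-0.4]]'; python3 -m crank '[[0,0,0,0,1],[0,0,0,0,1],[0,0,0,0,1],[0,0,0,0,1]]' 50; python3 -c "
from h import *
st();crop('scene',220,130,370,240,'s12.png')"
```

```text
t: 29.45
ee_pos: [0.5891, -0.0237, 0.0478]
eef_rot: [-2.01, -2.413, 0.001]
contact_force: [-0.5, -0.7, 0.6]
width: 0.698
t: 29.95
ee_pos: [0.5902, -0.0234, 0.0493]
eef_rot: [2.01, 2.414, 0.001]
contact_force: [0.4, -0.7, 5.6]
width: 0.314
t 29.95 p [ 0.5902 -0.0234  0.0493] w 0.314 F [ 0.4 -0.7  5.6] 
 [[-0.181  0.983  0.001]
 [ 0.983  0.181 -0.   ]
 [-0.     0.001 -1.   ]] q [ 0.7182  0.8943 -1.0294  1.8153  0.9197  0.9979 -0.5226]
scale 5.333333333333333
```

View pics/s12.png

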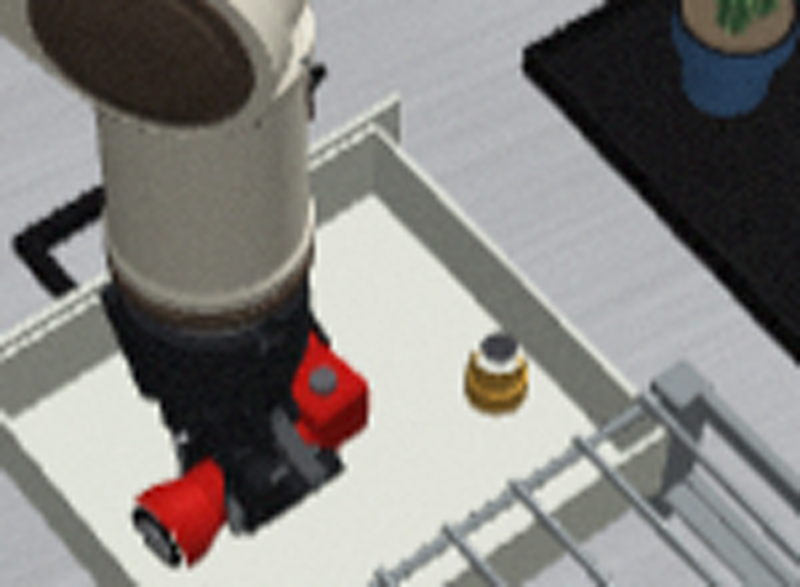

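```bash
python3 -m crank '[[0,0,0,0,1],[0,0,-8,0,1],[0,0,-20,0,1],[0,0,-30,0,1],[0,0,-35,0,1],[0,0,-20,0,1],[0,0,0,0,1]]' 80; python3 -c "
from h import *
st();print(to_tool([.5585,-.336,.16]));crop('scene',220,130,370,240,'s13.png')"
```

```text
t: 30.88
ee_pos: [0.5906, -0.0235, 0.1633]
eef_rot: [2.009, 2.412, 0.002]
contact_force: [-0.4, -0.9, -1.6]
width: 0.295
t 30.88 p [ 0.5906 -0.0235  0.1633] w 0.295 F [-0.4 -0.9 -1.6] 
 [[-0.181  0.984  0.003]
 [ 0.984  0.181 -0.001]
 [-0.001  0.003 -1.   ]] q [ 0.797   0.7638 -1.1653  1.7591  0.7702  1.1536 -0.428 ]
[-301.5282  -88.0945    3.406 ]
scale 5.333333333333333
```

View pics/s13.png

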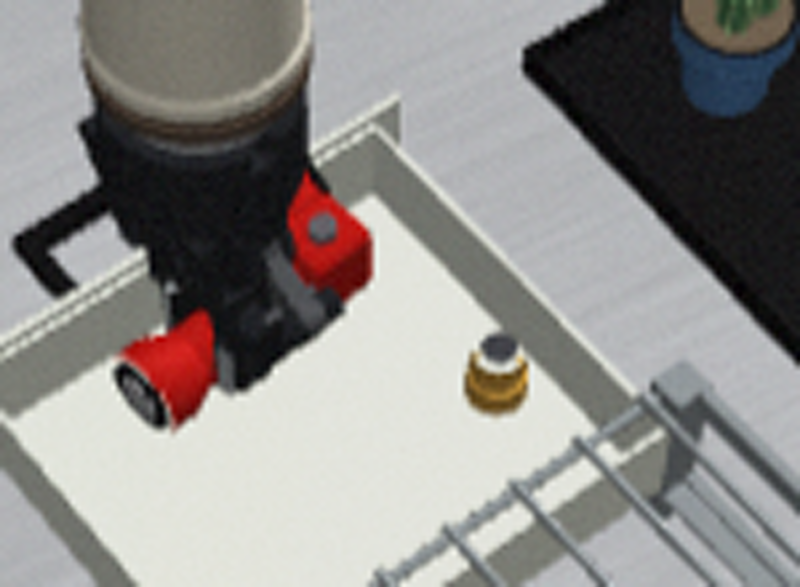

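```bash
python3 -m crank '[[-20,-6,0,0,1],[-31,-9,0,0,1],[-31,-9,0,0,1],[-31,-9,0,0,1],[-31,-9,0,0,1],[-31,-9,0,0,1],[-31,-9,0,0,1],[-31,-9,0,0,1],[-31,-9,0,0,1],[-31,-8,0,0,1],[0,0,0,0,1],[0,0,0,0,1]]'
python3 - <<'E'
from h import *
st();print(to_tool([.5585,-.336,.024]));crop('scene',60,180,260,330,'s14.png');crop('top',340,180,480,310,'t14.png')
for c in ("scene","top"):
  for n in ["spray_nozzle","wooden_tray"]: print(c,n,pinpoint(c,n)[:1])
E
```

```text
t: 32.42
ee_pos: [0.5586, -0.332, 0.1602]
eef_rot: [-2.008, -2.413, -0.001]
contact_force: [0.2, 1.0, -1.8]
width: 0.301
t 32.42 p [ 0.5586 -0.332   0.1602] w 0.301 F [ 0.2  1.  -1.8] 
 [[-0.182  0.983 -0.002]
 [ 0.983  0.182  0.002]
 [ 0.002 -0.001 -1.   ]] q [ 1.2139  0.857  -1.14    1.6021  0.815   1.2295  0.0947]
[ -4.1829  -0.7108 136.2384]
scale 4.0
scale 4.615384615384615
scene spray_nozzle [{'point': [0.5596, -0.3121, 0.143], 'score': 0.66}]
scene wooden_tray [{'point': [0.5283, -0.3155, -0.0024], 'score': 0.96}]
top spray_nozzle [{'point': [0.5527, -0.3071, 0.1446], 'score': 0.68}]
top wooden_tray [{'point': [0.5267, -0.322, -0.0018], 'score': 0.66}]
```

View pics/s14.png

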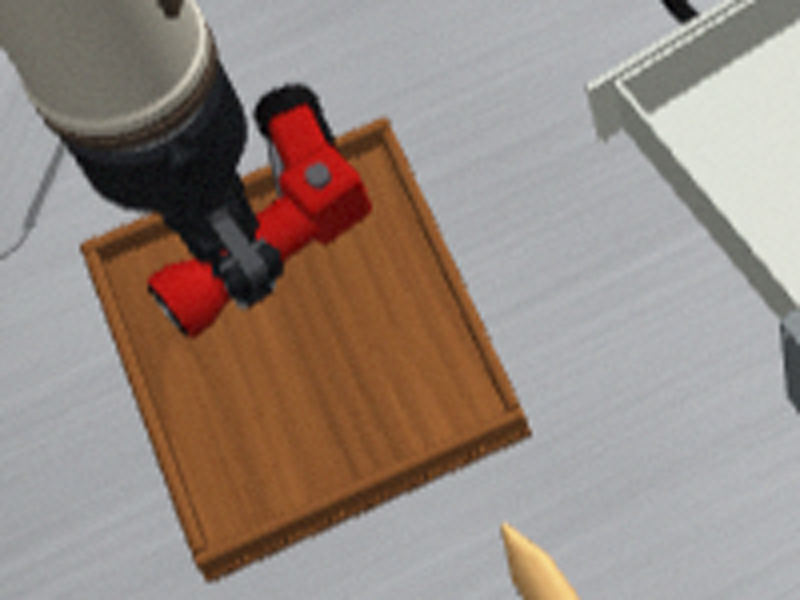

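View pics/t14.png

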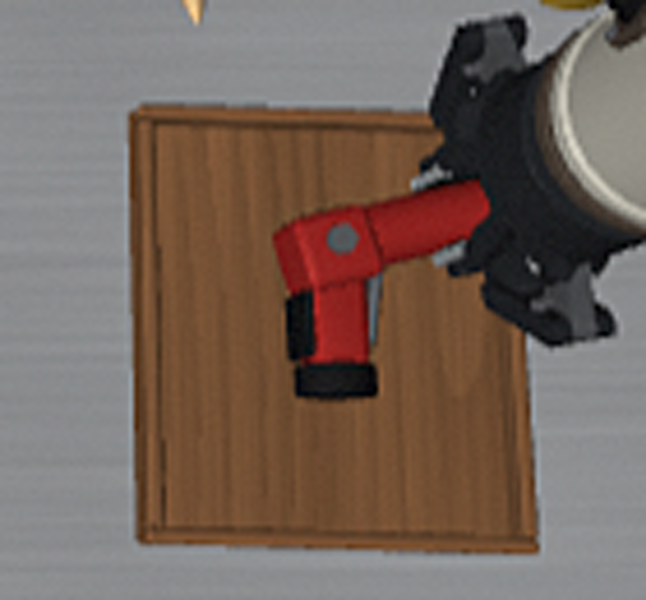

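```bash
python3 -m crank '[[0,0,30,0,1],[0,0,35,0,1],[0,0,35,0,1],[0,0,20,0,1],[0,0,10,0,1],[0,0,0,0,1]]'; python3 -m crank '[[0,0,3,0,1],[0,0,0,0,1]]'; python3 -m crank '[[0,0,2,0,1],[0,0,0,0,1]]'
```

```text
t: 33.48
ee_pos: [0.5595, -0.333, 0.0317]
eef_rot: [-2.01, -2.414, -0.0]
contact_force: [-0.6, -0.3, -1.2]
width: 0.296
t: 33.72
ee_pos: [0.5597, -0.3334, 0.0294]
eef_rot: [2.01, 2.413, 0.0]
contact_force: [-0.4, -0.2, -1.8]
width: 0.299
t: 33.98
ee_pos: [0.5592, -0.3333, 0.0267]
eef_rot: [2.01, 2.414, -0.0]
contact_force: [-0.1, -0.2, -0.8]
width: 0.301
```

```bash
python3 -m crank '[[0,0,1.5,0,1],[0,0,0,0,1]]'; python3 -m crank '[[0,0,1.5,0,1],[0,0,0,0,1]]'; python3 -c "
from h import *
crop('scene',60,180,260,330,'s15.png')"
```

```text
t: 34.22
ee_pos: [0.5591, -0.3331, 0.025]
eef_rot: [-2.01, -2.414, 0.0]
contact_force: [-0.0, -0.0, -1.1]
width: 0.295
t: 34.48
ee_pos: [0.5593, -0.3332, 0.0245]
eef_rot: [2.01, 2.414, -0.001]
contact_force: [-2.2, 0.6, 4.1]
width: 0.299
scale 4.0
```

View pics/s15.png

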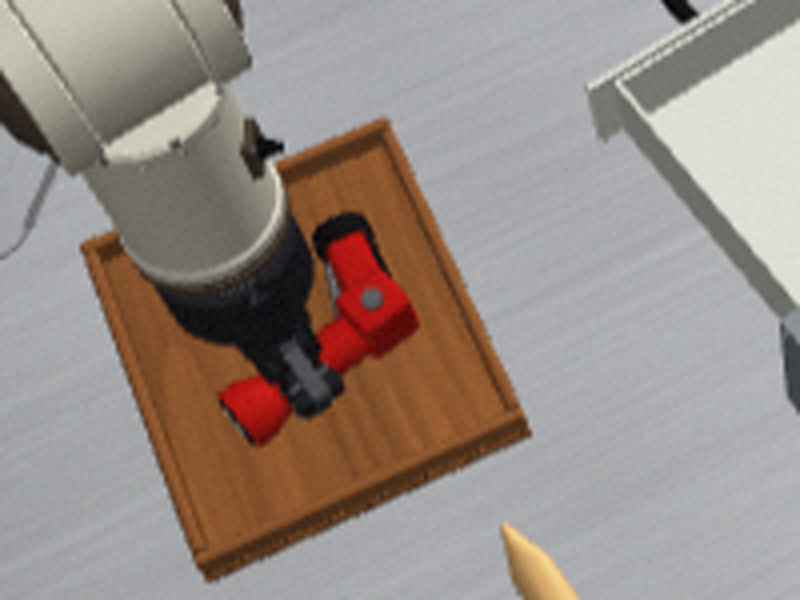

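```bash
python3 -m crank '[[0,0,-0.5,0,0.1],[0,0,0,0,-0.4],[0,0,0,0,-0.4],[0,0,0,0,-0.4],[0,0,-15,0,-0.4],[0,0,-40,0,-0.4],[0,0,-50,0,-0.4],[0,0,-50,0.049,-0.4],[0,0,0,0,0.15]]'; python3 -c "
from h import *
st();print(to_tool([.4435,0,.17]));crop('scene',60,180,260,330,'s16.png')"
```

```text
t: 35.65
ee_pos: [0.5623, -0.3333, 0.1853]
eef_rot: [2.063, 2.358, 0.003]
contact_force: [0.6, 0.7, -0.4]
width: 0.499
t 35.65 p [ 0.5623 -0.3333  0.1853] w 0.499 F [ 0.6  0.7 -0.4] 
 [[-0.133  0.991  0.008]
 [ 0.991  0.133 -0.004]
 [-0.005  0.007 -1.   ]] q [ 1.2173  0.8257 -1.1506  1.5834  0.7878  1.2497  0.0629]
[346.2358 -73.6711  12.9902]
scale 4.0
```

View pics/s16.png

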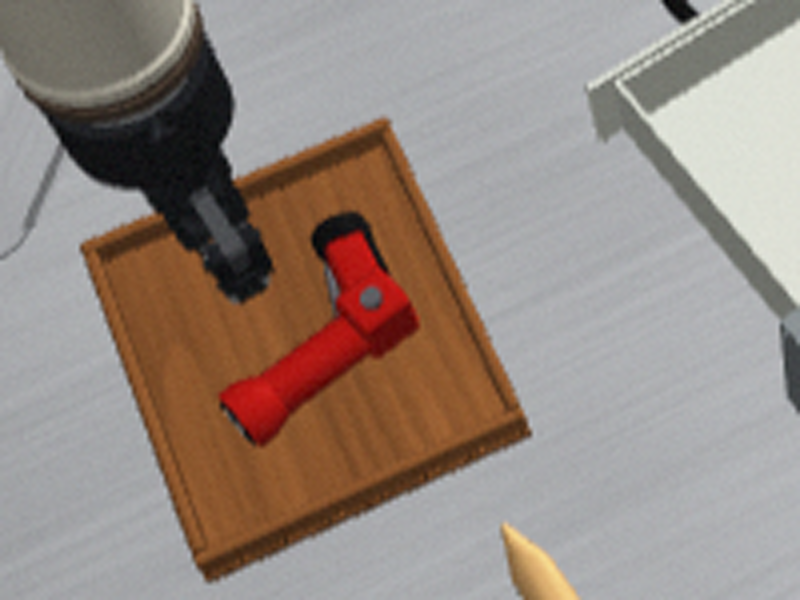

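```bash
python3 -m crank '[[34.6,-7.4,0,0,0.15],[34.6,-7.4,0,0,0.15],[34.6,-7.4,0,0,0.15],[34.6,-7.4,0,0,0.15],[34.6,-7.4,0,0,0.15],[34.6,-7.4,0,0,0.15],[34.6,-7.4,0,0,0.15],[34.6,-7.4,0,0,0.15],[34.6,-7.4,0,0,0.15],[34.6,-7.4,0,0,0.15],[0,0,30,0,0.15],[0,0,0,0,0.15]]'; python3 -c "
from h import *
st();print(to_tool([.4425,0,.065]));crop('scene',180,90,330,200,'s17.png')
get_image('top')
for c in ('scene','top'): print(pinpoint(c,'drawer_grip')[:1])"
```

```text
t: 37.2
ee_pos: [0.4377, -0.0001, 0.1474]
eef_rot: [-2.065, -2.363, 0.005]
contact_force: [0.1, 0.6, 0.5]
width: 0.424
t 37.2 p [ 0.4377 -0.0001  0.1474] w 0.424 F [0.1 0.6 0.5] 
 [[-0.134  0.991 -0.005]
 [ 0.991  0.134 -0.   ]
 [ 0.    -0.005 -1.   ]] q [ 0.9839  0.5613 -1.2834  2.1248  0.6695  0.9635 -0.5432]
[-0.5854  5.1483 82.4231]
scale 5.333333333333333
[{'point': [0.4387, -0.0003, 0.0725], 'score': 0.8}]
[]
```

View pics/s17.png

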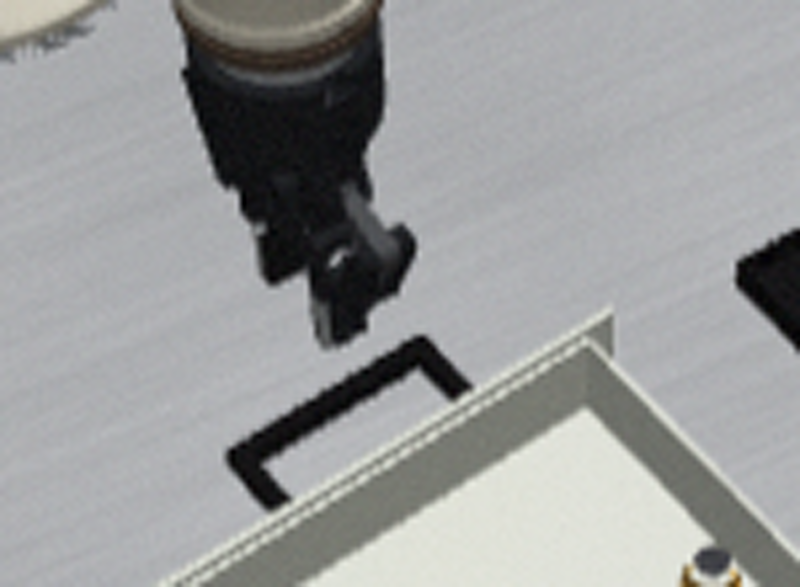

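```bash
python3 -m crank '[[0,4,25,0,0.15],[0,0,25,0,0.15],[0,0,0,0,0.15]]'; python3 -m crank '[[0,0,18,0,0.15],[0,0,14,0,0.15],[0,0,0,0,0.15]]'; python3 -m crank '[[0,0,0,0,1],[0,0,0,0,1],[0,0,0,0,1],[0,0,0,0,1]]' 40
```

```text
t: 37.78
ee_pos: [0.4432, 0.0002, 0.0986]
eef_rot: [-2.068, -2.362, 0.002]
contact_force: [-0.2, 0.1, 0.4]
width: 0.425
t: 38.15
ee_pos: [0.4437, 0.0004, 0.067]
eef_rot: [-2.069, -2.364, 0.001]
contact_force: [-0.3, -0.1, -0.2]
width: 0.423
t: 38.65
ee_pos: [0.4445, 0.0006, 0.0678]
eef_rot: [2.068, 2.364, 0.001]
contact_force: [-2.0, -0.5, 5.9]
width: 0.106
```

```bash
python3 -m crank '[[0,8,0,0,1],[0,14,0,0,1],[0,14,0,0,1],[0,14,0,0,1],[0,14,0,0,1],[0,14,0,0,1],[0,14,0,0,1],[0,14,0,0,1],[0,14,0,0,1],[0,14,0,0,1],[0,12,0,0,1],[0,0,0,0,1]]'; python3 -m crank '[[0,8,0,0,1],[0,6,0,0,1],[0,0,0,0,1]]'; python3 -m crank '[[0,5,0,0,1],[0,0,0,0,1]]'
```

```text
t: 40.15
ee_pos: [0.5901, 0.0212, 0.0679]
eef_rot: [2.068, 2.364, 0.005]
contact_force: [1.1, 2.3, 4.3]
width: 0.104
t: 40.52
ee_pos: [0.6031, 0.0231, 0.0679]
eef_rot: [2.068, 2.365, 0.004]
contact_force: [0.5, 4.0, 4.3]
width: 0.106
t: 40.78
ee_pos: [0.6078, 0.0237, 0.0679]
eef_rot: [-2.068, -2.365, -0.003]
contact_force: [-0.1, 3.9, 4.8]
width: 0.106
```

```bash
python3 -m crank '[[0,5,0,0,1],[0,0,0,0,1]]'; python3 -m crank '[[0,4,0,0,1],[0,0,0,0,1]]'; python3 -m crank '[[0,4,0,0,1],[0,0,0,0,1]]'
```

```text
t: 41.02
ee_pos: [0.6126, 0.0244, 0.0679]
eef_rot: [-2.068, -2.365, -0.003]
contact_force: [-0.2, 3.8, 5.2]
width: 0.107
t: 41.28
ee_pos: [0.6165, 0.025, 0.0679]
eef_rot: [-2.068, -2.365, -0.003]
contact_force: [-0.5, 3.5, 5.6]
width: 0.105
t: 41.52
ee_pos: [0.6204, 0.0255, 0.0679]
eef_rot: [-2.067, -2.365, -0.003]
contact_force: [-0.7, 4.0, 5.6]
width: 0.106
```

```bash
python3 -m crank '[[0,2,0,0,1],[0,0,0,0,1]]'; python3 -m crank '[[0,2,0,0,1],[0,0,0,0,1]]'
```

```text
t: 41.78
ee_pos: [0.6222, 0.0258, 0.0679]
eef_rot: [-2.067, -2.365, -0.003]
contact_force: [-0.9, 3.9, 6.4]
width: 0.111
t: 42.02
ee_pos: [0.6241, 0.026, 0.0679]
eef_rot: [-2.067, -2.365, -0.002]
contact_force: [-1.3, 3.0, 5.9]
width: 0.108
```

```bash
python3 -m crank '[[0,2,0,0,1],[0,0,0,0,1]]'; python3 -m crank '[[0,2,0,0,1],[0,0,0,0,1]]'; python3 -m crank '[[0,2,0,0,1],[0,0,0,0,1]]'; python3 -m crank '[[0,1.5,0,0,1],[0,0,0,0,1]]'
```

```text
t: 42.28
ee_pos: [0.6261, 0.0263, 0.0679]
eef_rot: [-2.067, -2.365, -0.002]
contact_force: [-1.0, 2.8, 6.5]
width: 0.109
t: 42.52
ee_pos: [0.6281, 0.0266, 0.0678]
eef_rot: [-2.067, -2.365, -0.002]
contact_force: [-0.8, 3.4, 5.8]
width: 0.106
t: 42.78
ee_pos: [0.6292, 0.0268, 0.0679]
eef_rot: [-2.066, -2.364, 0.0]
contact_force: [-2.7, 2.2, 7.8]
width: 0.107
t: 43.02
ee_pos: [0.6292, 0.0267, 0.0678]
eef_rot: [-2.065, -2.364, 0.004]
contact_force: [-7.8, 1.1, 12.9]
width: 0.104
```

```bash
python3 -m crank '[[0,1.5,0,0,1],[0,0,0,0,1]]'; python3 -m crank '[[0,0,0,0,0.2],[0,0,0,0,0.2],[0,0,0,0,0.2],[0,0,-20,0,0.2],[0,0,-40,0,0.2],[0,0,-60,0,0.2],[0,0,-10,0,0.2],[0,0,0,0,0.2]]'
python3 - <<'E'
from h import *
st();crop('scene',180,90,430,300,'s18.png');get_image('top')
for c in ('scene','top'):
  for n in ['drawer_grip','hose_coupling','ball_cactus','column_cactus','green_saucer','clay_saucer']: print(c,n,[(np.array(d['point']).round(4),d['score']) for d in pinpoint(c,n)[:1]])
print(to_tool([.4863,.311,.17]))
E
```

```text
t: 43.28
ee_pos: [0.6292, 0.0267, 0.0678]
eef_rot: [-2.064, -2.363, 0.008]
contact_force: [-13.0, 0.7, 16.8]
width: 0.107
t: 44.28
ee_pos: [0.6339, 0.0259, 0.1987]
eef_rot: [2.068, 2.362, 0.002]
contact_force: [-0.7, 0.6, 0.2]
width: 0.401
t 44.27 p [0.6339 0.0259 0.1987] w 0.401 F [-0.7  0.6  0.2] 
 [[-0.132  0.991  0.003]
 [ 0.991  0.132 -0.001]
 [-0.001  0.002 -1.   ]] q [ 0.6485  0.7565 -1.1195  1.6187  0.7165  1.2286 -0.4841]
scale 2.857142857142857
scene drawer_grip [(array([0.6255, 0.0282, 0.0724]), 0.65)]
scene hose_coupling [(array([0.7847, 0.1323, 0.0356]), 0.44)]
scene ball_cactus [(array([ 0.5162,  0.0682, -0.0027]), 0.39)]
scene column_cactus [(array([0.4845, 0.3108, 0.0054]), 0.89)]
scene green_saucer [(array([ 0.5371, -0.0488, -0.0029]), 0.66)]
scene clay_saucer [(array([ 0.5185,  0.0693, -0.001 ]), 0.57)]
top drawer_grip [(array([0.6283, 0.0312, 0.0754]), 0.88)]
top hose_coupling [(array([0.7854, 0.1414, 0.0317]), 0.45)]
top ball_cactus [(array([0.5829, 0.3202, 0.004 ]), 0.64)]
top column_cactus [(array([0.4831, 0.3095, 0.0062]), 0.91)]
top green_saucer [(array([ 0.5362, -0.043 ,  0.0054]), 0.74)]
top clay_saucer [(array([ 0.5184,  0.069 , -0.0009]), 0.66)]
[ 302.043  -107.8223   27.1146]
```

View pics/s18.png

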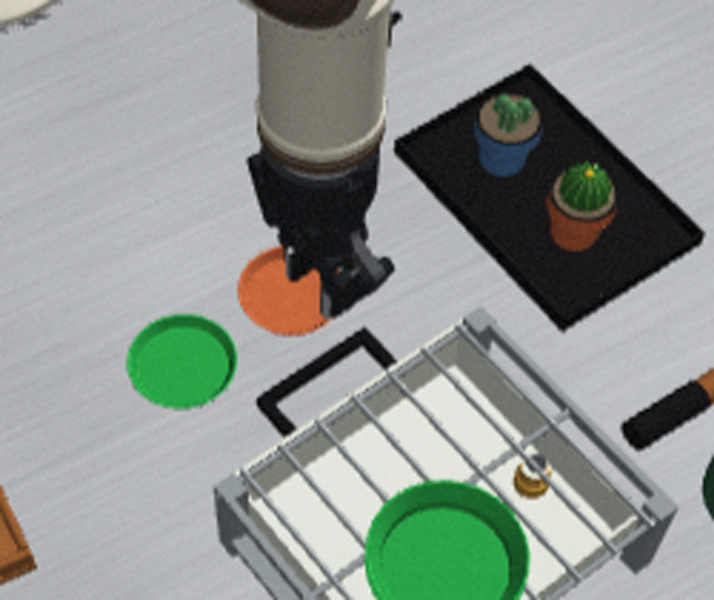

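```bash
python3 -m crank '[[30,-11,0,0,-1],[30,-11,0,0,-1],[30,-11,0,0,-1],[30,-11,0,0,-1],[30,-11,0,0,-1],[30,-11,0,0,-1],[30,-11,0,0,-1],[30,-11,0,0,-1],[30,-11,0,0,-1],[30,-8,0,0,-1],[0,0,27,0,-1],[0,0,0,0,-1]]'
cat > sauc.py <<'E'
from h import *
from scipy.optimize import least_squares
def mask(im,name):
    h=cv2.cvtColor(im,cv2.COLOR_BGR2HSV)
    if name=="green": m=cv2.inRange(h,(50,120,60),(75,255,255))
    else: m=cv2.inRange(h,(3,110,90),(16,255,255))
    return m
def fit(c,im,name,guess):
    m=mask(im,name); u,v=w2p(c,[*guess,.01]).astype(int)
    w=np.zeros_like(m); w[max(v-30,0):v+30,u-32:u+32]=m[max(v-30,0):v+30,u-32:u+32]
    k=max(cv2.findContours(w,cv2.RETR_EXTERNAL,cv2.CHAIN_APPROX_NONE)[0],key=cv2.contourArea)
    k=cv2.convexHull(k)[:,0,:].astype(float); A=cv2.contourArea(k.astype(np.float32))
    th=np.linspace(0,2*np.pi,90)
    pts=[]
    # compare silhouettes: centroid of hull of the projected rim+base vs observed hull, and area
    def model(p):
        P=[w2p(c,[p[0]+r*np.cos(t),p[1]+r*np.sin(t),z]) for r,z in((.047,.013),(.04,.0)) for t in th]
        return cv2.convexHull(np.array(P,np.float32))
    def cen(h): M=cv2.moments(h); return np.array([M["m10"]/M["m00"],M["m01"]/M["m00"]])
    kc=cen(k.astype(np.float32))
    s=least_squares(lambda p:cen(model(p))-kc,guess,diff_step=1e-3)
    return s.x*1000,A,cv2.contourArea(model(s.x))
E
python3 - <<'E'
from sauc import *
st();print(to_tool([.486,.311,.043]))
for c in("scene","top"):
    im=get_image(c)
    for n,g in(("green",[.537,-.047]),("clay",[.518,.068])):
        try: print(c,n,fit(c,im,n,g))
        except Exception as e: print(c,n,repr(e))
crop('scene',200,90,450,240,'s19.png');crop('top',80,180,330,310,'t19.png')
E
```

```text
t: 46.48
ee_pos: [0.4863, 0.3083, 0.1687]
eef_rot: [-2.067, -2.365, 0.005]
contact_force: [-0.4, -0.3, 0.2]
width: 0.998
t 46.48 p [0.4863 0.3083 0.1687] w 0.998 F [-0.4 -0.3  0.2] 
 [[-0.134  0.991 -0.002]
 [ 0.991  0.134 -0.002]
 [-0.002 -0.003 -1.   ]] q [ 0.1834  0.6968 -1.1155  1.7887  0.6959  1.1166 -1.0386]
[  2.9175   0.4193 125.6712]
scene green (array([539.383 , -49.0609]), 948.0, 1033.9879229068756)
scene clay ValueError('time passes only in moves, steps and waits')
top green (array([536.6876, -48.2173]), 1159.5, 1275.4668987321202)
top clay ValueError('time passes only in moves, steps and waits')
scale 3.2
scale 3.2
```

View pics/s19.png

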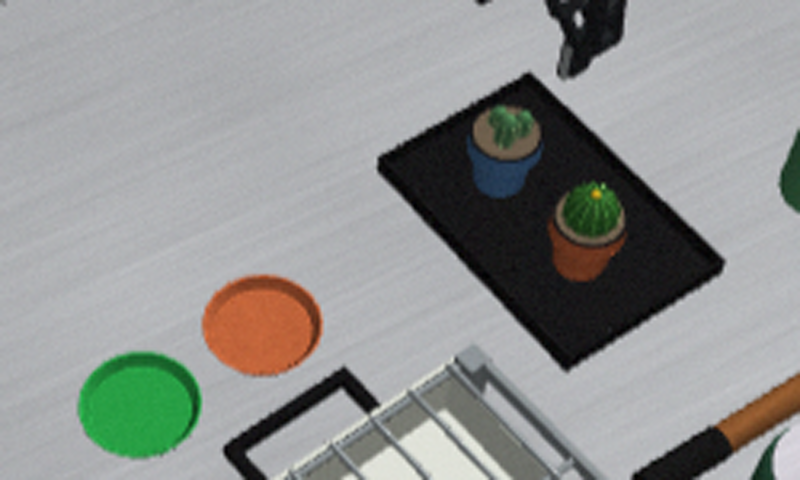

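View pics/t19.png

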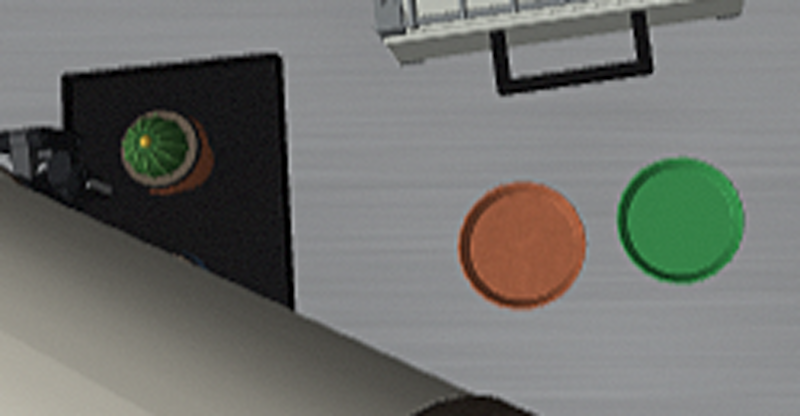

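Run:
```python
import sauc
from sauc import *
im={c:get_image(c) for c in("scene","top")}
for c in im:
    u,v=w2p(c,[.518,.068,.004]).astype(int); print(c,cv2.cvtColor(im[c],cv2.COLOR_BGR2HSV)[v,u],u,v)
def mk(i,n):
    h=cv2.cvtColor(i,cv2.COLOR_BGR2HSV)
    return cv2.inRange(h,(50,90,40),(80,255,255)) if n=="green" else cv2.inRange(h,(0,90,40),(20,255,255))
sauc.mask=mk
for c in im:
    for n,g in(("green",[.537,-.047]),("clay",[.518,.068])): 
        print(c,n,sauc.fit(c,im[c],n,g))
f=lambda u,v:(p2w("top",(80+u/3.2,180+v/3.2),.013)*1000).round(1)
g=lambda u,v:(p2w("scene",(200+u/3.2,90+v/3.2),.010)*1000).round(1)
print(f(522.5,244.5),f(681.5,219.5),g(262,325),g(139.5,404))
```

```text
scene [  9 172 197] 281 191
top [  9 155 158] 242 257
scene green (array([539.4435, -48.8869]), 972.5, 1033.9549025299493)Traceback (most recent call last):
  File "<stdin>", line 12, in <module>
  File "sauc.py", line 21, in fit
    s=least_squares(lambda p:cen(model(p))-kc,guess,diff_step=1e-3)
    return func(*args, **kwargs)
    result = trf(vector_fun.fun, vector_fun.jac, x0, f0, J0, lb, ub, ftol, xtol,
                 gtol, max_nfev, x_scale, loss_function, tr_solver,
                 tr_options.copy(), verbose, callback=callback_wrapped)
    return trf_no_bounds(
        fun, jac, x0, f0, J0, ftol, xtol, gtol, max_nfev, x_scale,
        loss_function, tr_solver, tr_options, verbose, callback=callback)
    J = jac(x)
    self._update_jac()
    ~~~~~~~~~~~~~~~~^^
    self.J = self.jac_wrapped(xp_copy(self.x), f0=self.f)
             ~~~~~~~~~~~~~~~~^^^^^^^^^^^^^^^^^^^^^^^^^^^^
    J, dct = approx_derivative(
             ~~~~~~~~~~~~~~~~~^
        self.fun,
        ^^^^^^^^^
    ...<2 lines>...
        **self.finite_diff_options,
        ^^^^^^^^^^^^^^^^^^^^^^^^^^^
    )
    ^

[... 517 characters left out ...]
_1d(self.fun(x))
                         ~~~~~~~~^^^
    return self.f(x, *self.args, **self.kwargs)
           ~~~~~~^^^^^^^^^^^^^^^^^^^^^^^^^^^^^^
  File "sauc.py", line 21, in <lambda>
    s=least_squares(lambda p:cen(model(p))-kc,guess,diff_step=1e-3)
                                 ~~~~~^^^
  File "sauc.py", line 17, in model
    P=[w2p(c,[p[0]+r*np.cos(t),p[1]+r*np.sin(t),z]) for r,z in((.047,.013),(.04,.0)) for t in th]
       ~~~^^^^^^^^^^^^^^^^^^^^^^^^^^^^^^^^^^^^^^^^^
  File "h.py", line 13, in w2p
    k=get_calibration(c); p=np.array(k["R"])@np.array(X,float)+np.array(k["t"]); q=np.array(k["intrinsics"])@p; return q[:2]/q[2]
ValueError: time passes only in moves, steps and waits
```

```bash
sed -i '1a import functools\nfrom plant import get_calibration as _gc\n' h.py; sed -i 's/^import numpy/get_calibration=functools.lru_cache(None)(_gc)\nimport numpy/' h.py
python3 - <<'E'
import sauc
from sauc import *
im={c:get_image(c) for c in("scene","top")}
def mk(i,n):
    h=cv2.cvtColor(i,cv2.COLOR_BGR2HSV)
    return cv2.inRange(h,(50,90,40),(80,255,255)) if n=="green" else cv2.inRange(h,(0,90,40),(20,255,255))
sauc.mask=mk
for c in im:
    for n,g in(("green",[.537,-.047]),("clay",[.518,.068])): 
        print(c,n,sauc.fit(c,im[c],n,g))
f=lambda u,v:(p2w("top",(80+u/3.2,180+v/3.2),.013)*1000).round(1)
g=lambda u,v:(p2w("scene",(200+u/3.2,90+v/3.2),.010)*1000).round(1)
print(f(522.5,244.5),f(681.5,219.5),g(262,325),g(139.5,404))
E
```

```text
scene green (array([539.4435, -48.8869]), 972.5, 1033.9549025299493)
scene clay (array([521.7237,  66.3275]), 892.5, 957.1712624346837)
top green (array([536.4418, -48.018 ]), 1189.0, 1275.6829419443384)
top clay (array([519.0646,  67.0342]), 1208.0, 1291.7972802207805)
[518.6  65.4  13. ] [535.8 -50.1  13. ] [522.9  66.5  10. ] [539.6 -48.4  10. ]
```

```bash
python3 -m crank '[[2,0,35,0,-1],[0,0,35,0,-1],[0,0,30,0,-1],[0,0,22,0,-1],[0,0,0,0,-1]]'; python3 -c "
from h import *
st()"
```

```text
t: 47.5
ee_pos: [0.4864, 0.3103, 0.0469]
eef_rot: [-2.068, -2.364, 0.004]
contact_force: [0.8, -0.2, 0.5]
width: 1.001
t 47.5 p [0.4864 0.3103 0.0469] w 1.001 F [ 0.8 -0.2  0.5] 
 [[-0.133  0.991 -0.002]
 [ 0.991  0.133 -0.001]
 [-0.001 -0.002 -1.   ]] q [ 0.0838  0.8414 -0.9646  1.8485  0.8608  0.9401 -1.1521]
```

```bash
python3 -m crank '[[0,0,6,0,-1],[0,0,0,0,-1],[0,0,0,0,1],[0,0,0,0,1],[0,0,0,0,1],[0,0,0,0,1]]' 30;  python3 -c "
from h import *
st()"
```

```text
t: 48.25
ee_pos: [0.487, 0.3112, 0.0431]
eef_rot: [2.068, 2.364, 0.0]
contact_force: [-2.2, -0.9, 5.5]
width: 0.69
t 48.25 p [0.487  0.3112 0.0431] w 0.69 F [-2.2 -0.9  5.5] 
 [[-0.133  0.991  0.   ]
 [ 0.991  0.133 -0.   ]
 [-0.     0.    -1.   ]] q [ 0.0795  0.846  -0.9593  1.8496  0.8687  0.9327 -1.158 ]
```

```bash
python3 -m crank '[[0,0,-10,0,1],[0,0,-30,0,1],[0,0,-40,0,1],[0,0,-40,0,1],[0,0,0,0,1]]'; python3 -c "
from h import *
st();print(to_tool([.538,-.047,.165]))"
```

```text
t: 48.88
ee_pos: [0.4888, 0.3127, 0.1658]
eef_rot: [2.068, 2.363, 0.009]
contact_force: [-0.3, 1.1, -1.9]
width: 0.691
t 48.88 p [0.4888 0.3127 0.1658] w 0.691 F [-0.3  1.1 -1.9] 
 [[-0.133  0.991  0.005]
 [ 0.991  0.133  0.003]
 [ 0.002  0.006 -1.   ]] q [ 0.1745  0.6998 -1.1087  1.7883  0.704   1.1041 -1.0469]
[-363.0154    1.1053   -0.1366]
```

```bash
python3 -m crank '[[-20,0,0,0,1],[-36,0,0,0,1],[-36,0,0,0,1],[-36,0,0,0,1],[-36,0,0,0,1],[-36,0,0,0,1],[-36,0,0,0,1],[-36,0,0,0,1],[-36,0,0,0,1],[-36,1,0,0,1],[-19,0,0,0,1],[0,0,0,0,1]]'; python3 -m crank '[[0,0,0,0,1]]'; python3 -c "
from h import *
st();print(to_tool([.538,-.047,.05]))"
```

```text
t: 50.38
ee_pos: [0.536, -0.0498, 0.1614]
eef_rot: [-2.072, -2.361, 0.001]
contact_force: [-0.2, 0.7, -1.1]
width: 0.689
t: 50.5
ee_pos: [0.5359, -0.0467, 0.1621]
eef_rot: [-2.066, -2.366, -0.001]
contact_force: [0.3, 0.6, -2.0]
width: 0.691
t 50.5 p [ 0.5359 -0.0467  0.1621] w 0.691 F [ 0.3  0.6 -2. ] 
 [[-0.135  0.991 -0.   ]
 [ 0.991  0.135  0.001]
 [ 0.001  0.    -1.   ]] q [ 0.9074  0.6717 -1.1747  1.8881  0.7082  1.0783 -0.4223]
[ -0.6684   2.0382 112.1174]
```

```bash
python3 -m crank '[[0,1,35,0,1],[0,0,35,0,1],[0,0,25,0,1],[0,0,10,0,1],[0,0,0,0,1]]'; python3 -c "
from h import *
st();print(to_tool([.538,-.047,.045]));crop('scene',200,160,310,240,'s20.png');crop('top',240,200,340,280,'t20.png')"
```

```text
t: 51.12
ee_pos: [0.5371, -0.0472, 0.0572]
eef_rot: [-2.066, -2.366, -0.0]
contact_force: [0.4, -0.9, -2.0]
width: 0.689
t 51.12 p [ 0.5371 -0.0472  0.0572] w 0.689 F [ 0.4 -0.9 -2. ] 
 [[-0.135  0.991 -0.   ]
 [ 0.991  0.135  0.001]
 [ 0.001 -0.    -1.   ]] q [ 0.8011  0.7996 -1.0197  1.9411  0.8705  0.9243 -0.5328]
[ 0.0521  0.87   12.1704]
scale 7.2727272727272725
scale 7.5
```

View pics/s20.png

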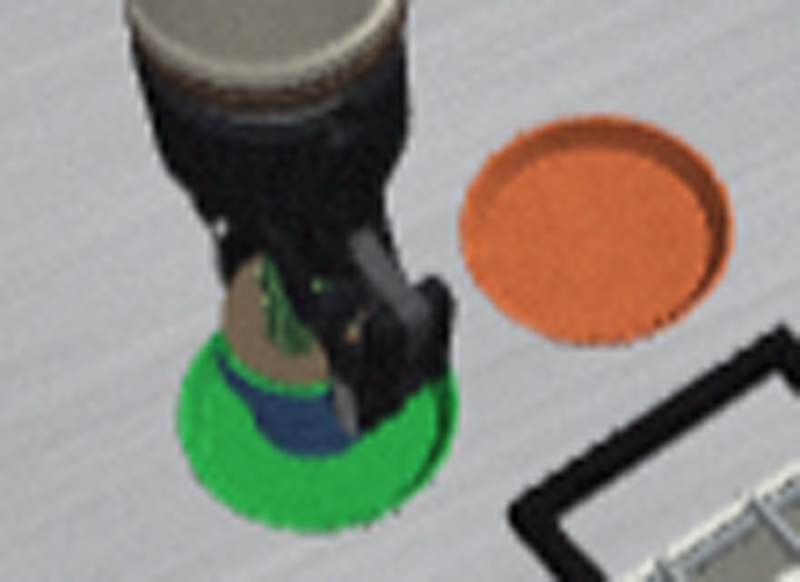

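View pics/t20.png

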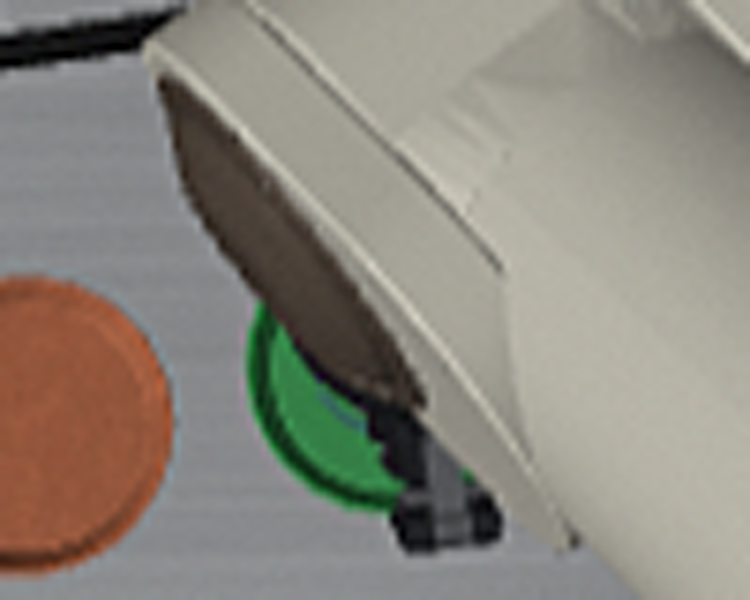

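```bash
python3 -m crank '[[0,0.5,8,0,1],[0,0,4,0,1],[0,0,0,0,1]]'; python3 -m crank '[[0,0,1.5,0,1],[0,0,0,0,1]]'; python3 -m crank '[[0,0,1.5,0,1],[0,0,0,0,1]]'
```

```text
t: 51.6
ee_pos: [0.5375, -0.0486, 0.0448]
eef_rot: [-2.069, -2.364, 0.001]
contact_force: [0.2, -0.7, -2.6]
width: 0.686
t: 51.85
ee_pos: [0.5378, -0.0485, 0.0436]
eef_rot: [-2.069, -2.364, 0.0]
contact_force: [0.5, 0.3, -1.6]
width: 0.692
t: 52.1
ee_pos: [0.538, -0.0485, 0.0431]
eef_rot: [2.068, 2.364, -0.001]
contact_force: [-2.7, -0.9, 7.4]
width: 0.689
```

```bash
python3 -m crank '[[0,0,-0.7,0,1],[0,0,0,0,-1],[0,0,0,0,-1],[0,0,0,0,-1],[0,0,0,0,-1],[0,0,-20,0,-1],[0,0,-40,0,-1],[0,0,-60,0,-1],[0,0,0,0,-1]]'; python3 -c "
from h import *
st();print(to_tool([.588,.3213,.165]))"
```

```text
t: 53.22
ee_pos: [0.5411, -0.0475, 0.1685]
eef_rot: [2.064, 2.359, 0.008]
contact_force: [0.6, -0.2, -0.1]
width: 1.0
t 53.23 p [ 0.5411 -0.0475  0.1685] w 1.0 F [ 0.6 -0.2 -0.1] 
 [[-0.133  0.991  0.009]
 [ 0.991  0.133 -0.001]
 [-0.002  0.009 -1.   ]] q [ 0.9073  0.6638 -1.1761  1.8783  0.7032  1.081  -0.4171]
[359.2847  95.5604   3.6274]
```

```bash
python3 -m crank '[[30,8,0,0,-1],[36,9.5,0,0,-1],[36,9.5,0,0,-1],[36,9.5,0,0,-1],[36,9.5,0,0,-1],[36,9.5,0,0,-1],[36,9.5,0,0,-1],[36,9.5,0,0,-1],[36,9.5,0,0,-1],[36,9.5,0,0,-1],[5,0,0,0,-1],[0,0,0,0,-1]]'; python3 -m crank '[[0,0,0,0,-1]]'
python3 - <<'E'
from h import *
st();print(to_tool([.586,.321,.043]));crop('scene',200,100,450,240,'s21.png');crop('top',220,200,340,290,'t21.png')
for c in("scene","top"):
  for n in("column_cactus","ball_cactus","green_saucer","clay_saucer"):print(c,n,[(np.array(d['point']).round(4),d['score']) for d in pinpoint(c,n)[:1]])
E
```

```text
t: 54.72
ee_pos: [0.5824, 0.3196, 0.1629]
eef_rot: [2.068, 2.365, -0.001]
contact_force: [0.1, -0.3, -0.6]
width: 1.001
t: 54.85
ee_pos: [0.5833, 0.3179, 0.1627]
eef_rot: [2.07, 2.362, -0.002]
contact_force: [0.9, 0.3, -0.2]
width: 0.999
t 54.85 p [0.5833 0.3179 0.1627] w 0.999 F [ 0.9  0.3 -0.2] 
 [[-0.131  0.991 -0.   ]
 [ 0.991  0.131 -0.001]
 [-0.001 -0.    -1.   ]] q [ 0.12    0.819  -1.0433  1.5633  0.7447  1.201  -0.9357]
[  2.9138   3.0929 119.6702]
scale 3.2
scale 6.666666666666667
scene column_cactus [(array([ 0.5389, -0.0459,  0.0082]), 0.79)]
scene ball_cactus [(array([0.5838, 0.3189, 0.0064]), 0.77)]
scene green_saucer [(array([ 0.5359, -0.0493, -0.0067]), 0.61)]
scene clay_saucer [(array([0.5137, 0.066 , 0.0023]), 0.6)]
top column_cactus [(array([ 0.5372, -0.0455,  0.0057]), 0.79)]
top ball_cactus [(array([ 0.5283, -0.3242,  0.0004]), 0.23)]
top green_saucer [(array([ 0.5354, -0.0441,  0.004 ]), 0.82)]
top clay_saucer [(array([ 0.519 ,  0.0694, -0.001 ]), 0.41)]
```

View pics/s21.png

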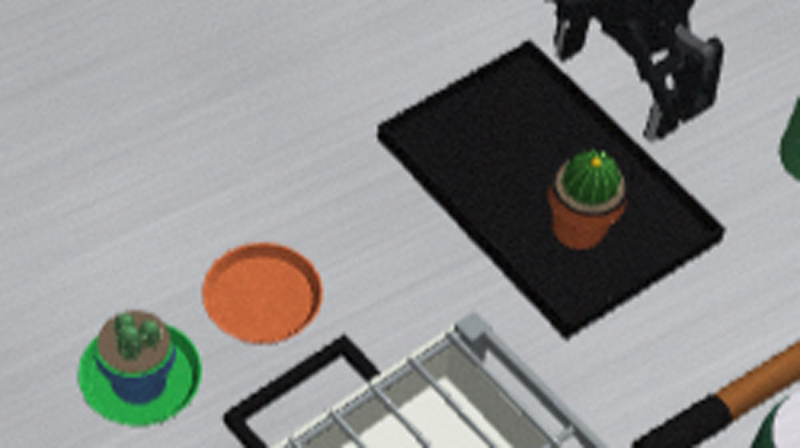

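View pics/t21.png

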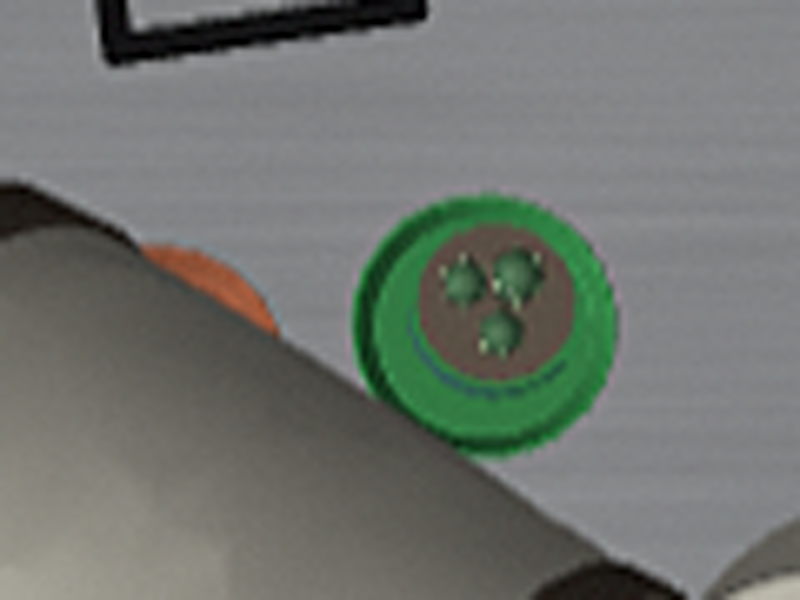

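Run:
```python
from h import *
print((p2w("top",(220+497/6.667,200+303/6.667),.054)*1000),(p2w("top",(220+486/6.667,200+325/6.667),.0125)*1000))
print((p2w("scene",(200+136/3.2,100+337/3.2),.054)*1000),(p2w("scene",(200+139.5/3.2,100+374/3.2),.010)*1000))
```

```text
[537.7862 -52.1189  54.    ] [535.5252 -49.9907  12.5   ]
[536.4964 -46.5978  54.    ] [541.1137 -49.2103  10.    ]
```

```bash
python3 -m crank '[[3,3,35,0,-1],[0,0,35,0,-1],[0,0,30,0,-1],[0,0,19,0,-1],[0,0,0,0,-1]]'; python3 -m crank '[[0,0,1,0,-1],[0,0,0,0,1],[0,0,0,0,1],[0,0,0,0,1],[0,0,0,0,1]]' 30;  python3 -c "
from h import *
st()"
```

```text
t: 55.98
ee_pos: [0.5846, 0.3226, 0.0425]
eef_rot: [-2.068, -2.364, 0.004]
contact_force: [0.5, -0.2, 0.6]
width: 1.0
t: 56.6
ee_pos: [0.5857, 0.3236, 0.0444]
eef_rot: [2.068, 2.364, 0.002]
contact_force: [-1.7, -0.8, 5.4]
width: 0.693
t 56.6 p [0.5857 0.3236 0.0444] w 0.693 F [-1.7 -0.8  5.4] 
 [[-0.133  0.991  0.001]
 [ 0.991  0.133  0.   ]
 [ 0.     0.001 -1.   ]] q [ 0.0595  0.9524 -0.9386  1.6073  0.8647  1.0436 -1.009 ]
```

```bash
python3 -m crank '[[0,0,-10,0,1],[0,0,-30,0,1],[0,0,-40,0,1],[0,0,-40,0,1],[0,0,0,0,1]]'; python3 -c "
from h import *
st();print(to_tool([.520,.0697,.165]))"
```

```text
t: 57.22
ee_pos: [0.5871, 0.325, 0.1674]
eef_rot: [2.068, 2.363, 0.011]
contact_force: [0.5, -0.1, -2.8]
width: 0.689
t 57.23 p [0.5871 0.325  0.1674] w 0.689 F [ 0.5 -0.1 -2.8] 
 [[-0.133  0.991  0.006]
 [ 0.991  0.133  0.004]
 [ 0.003  0.006 -1.   ]] q [ 0.1102  0.8196 -1.0443  1.5487  0.7448  1.2049 -0.9352]
[-244.1141 -100.3688    1.0045]
```

```bash
python3 -m crank '[[-20,-8,0,0,1],[-32,-13,0,0,1],[-32,-13,0,0,1],[-32,-13,0,0,1],[-32,-13,0,0,1],[-32,-13,0,0,1],[-32,-13,0,0,1],[-32,-13,0,0,1],[0,-1.5,0,0,1],[0,0,0,0,1],[0,0,0,0,1]]'; python3 -c "
from h import *
st();print(to_tool([.520,.0697,.055]))"
```

```text
t: 58.6
ee_pos: [0.5182, 0.0693, 0.1629]
eef_rot: [-2.067, -2.366, -0.001]
contact_force: [-0.4, 0.3, -1.0]
width: 0.687
t 58.6 p [0.5182 0.0693 0.1629] w 0.687 F [-0.4  0.3 -1. ] 
 [[-0.134  0.991  0.   ]
 [ 0.991  0.134  0.001]
 [ 0.001  0.001 -1.   ]] q [ 0.7048  0.6383 -1.1755  1.924   0.6839  1.0543 -0.6342]
[  0.0456   1.7453 107.9302]
```

```bash
python3 -m crank '[[1,1,35,0,1],[0,0,35,0,1],[0,0,25,0,1],[0,0,16,0,1],[0,0,4,0,1],[0,0,0,0,1]]'; python3 -m crank '[[0,0,2,0,1],[0,0,0,0,1]]'; python3 -m crank '[[0,0,1.5,0,1],[0,0,0,0,1]]'
```

```text
t: 59.35
ee_pos: [0.5194, 0.0696, 0.0483]
eef_rot: [2.068, 2.365, 0.001]
contact_force: [-0.2, -0.0, -0.9]
width: 0.69
t: 59.6
ee_pos: [0.5195, 0.0689, 0.0463]
eef_rot: [2.069, 2.363, 0.001]
contact_force: [-0.6, 0.2, -1.7]
width: 0.691
t: 59.85
ee_pos: [0.5192, 0.069, 0.0444]
eef_rot: [2.069, 2.364, 0.0]
contact_force: [-0.3, -0.8, -1.1]
width: 0.686
```

```bash
python3 -m crank '[[0.5,0.5,1.2,0,1],[0,0,0,0,1]]'
```

```text
t: 60.1
ee_pos: [0.5193, 0.069, 0.0443]
eef_rot: [2.068, 2.363, -0.003]
contact_force: [-4.9, -3.0, 13.0]
width: 0.69
```

Contact. Release, then move clear and verify.

```bash
python3 -m crank '[[0,0,-1,0,1],[0,0,0,0,-1],[0,0,0,0,-1],[0,0,0,0,-1],[0,0,0,0,-1],[0,0,-20,0,-1],[0,0,-40,0,-1],[0,0,-60,0,-1],[0,0,-40,0,-1],[0,0,0,0,-1]]'; python3 -m crank '[[30,-10,-20,0,-1],[40,-15,-20,0,-1],[40,-15,0,0,-1],[40,-15,0,0,-1],[40,0,0,0,-1],[40,0,0,0,-1],[30,0,0,0,-1],[0,0,0,0,-1],[0,0,0,0,-1]]'
python3 - <<'E'
import sauc
from sauc import *
st();crop('scene',50,130,450,330,'s22.png');crop('top',200,190,340,290,'t22.png')
for c in("scene","top"):
  for n in("column_cactus","green_saucer","ball_cactus","clay_saucer","drawer_grip","spray_nozzle","hose_coupling"):print(c,n,[(np.array(d['point']).round(4),d['score']) for d in pinpoint(c,n)[:1]])
E
```

```text
t: 61.35
ee_pos: [0.5215, 0.0707, 0.2084]
eef_rot: [2.065, 2.361, 0.007]
contact_force: [0.4, -0.2, -0.7]
width: 1.003
t: 62.48
ee_pos: [0.4302, 0.3192, 0.2436]
eef_rot: [2.068, 2.364, -0.002]
contact_force: [0.2, -0.5, -0.6]
width: 0.998
t 62.48 p [0.4302 0.3192 0.2436] w 0.998 F [ 0.2 -0.5 -0.6] 
 [[-0.133  0.991 -0.001]
 [ 0.991  0.133 -0.001]
 [-0.001 -0.001 -1.   ]] q [ 0.2298  0.5403 -1.2174  1.8173  0.5492  1.1805 -1.0311]
scale 2.0
scale 5.714285714285714
scene column_cactus [(array([ 0.5402, -0.0477,  0.0057]), 0.57)]
scene green_saucer [(array([ 0.54  , -0.0473, -0.0045]), 0.76)]
scene ball_cactus [(array([0.5209, 0.0629, 0.0039]), 0.98)]
scene clay_saucer [(array([ 0.5155,  0.0701, -0.0015]), 0.8)]
scene drawer_grip [(array([0.6266, 0.0273, 0.0731]), 0.75)]
scene spray_nozzle [(array([ 0.5572, -0.3104,  0.005 ]), 0.67)]
scene hose_coupling [(array([0.7823, 0.1305, 0.0335]), 0.6)]
top column_cactus [(array([ 0.5403, -0.0453,  0.003 ]), 0.75)]
top green_saucer [(array([ 0.534 , -0.0455,  0.0066]), 0.96)]
top ball_cactus [(array([0.5184, 0.0665, 0.0027]), 0.65)]
top clay_saucer [(array([ 0.519 ,  0.0681, -0.0032]), 0.79)]
top drawer_grip [(array([0.6291, 0.0309, 0.0722]), 0.94)]
top spray_nozzle [(array([ 0.5538, -0.3108,  0.006 ]), 0.93)]
top hose_coupling [(array([0.7868, 0.1414, 0.0337]), 0.43)]
```

View pics/s22.png

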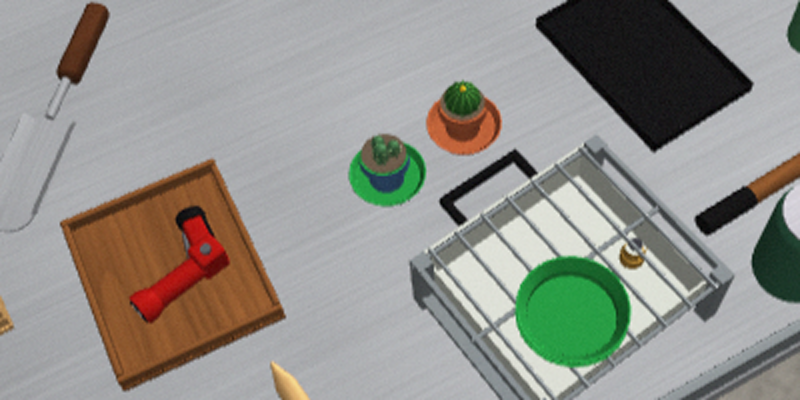

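View pics/t22.png

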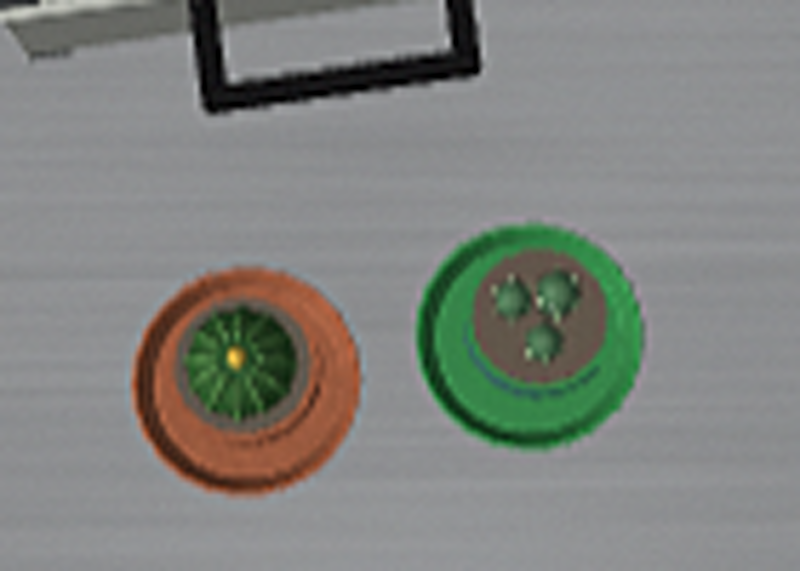

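Run:
```python
from h import *
s=800/140
f=lambda u,v,z:(p2w("top",(200+u/s,190+v/s),z)*1000).round(1)
print("ball",f(243,367,.057),"clay",f(247.5,381,.0125),"col",f(540,316,.054),"green",f(531,336,.0125))
```

```text
ball [518.8  63.6  57. ] clay [518.1  65.3  12.5] col [538.1 -52.   54. ] green [535.4 -50.1  12.5]
```

```bash
python3 -c "
from h import *
print(order.close_job()); st()"
```

```text
the job is handed in; nothing more can be done
None
the job is handed in; nothing more can be done
```

The job is done and handed in, about 62 s into the 134 s limit. I stood both cacti in the drip tray, pulled the drawer out and laid the red nozzle flat in the wooden tray. Then I pushed the drawer against its stop and stood each cactus back upright on its own saucer.

**Last checks in the pictures:**
- **Nozzle:** it lies flat inside the wooden tray.
- **Coupling:** it still stands in the drawer.
- **Drawer:** it stopped moving while the push force built up to about 13 N. Both cameras then placed the grip bar at x of about 0.628, which matches fully shut.
- **Cacti:** both stand upright. In the top view, measured against the rims, the ball cactus is about 2 mm from the middle of its saucer and the column cactus about 3 mm.

**What disagreed:** in the last pictures the position network put the ball cactus 2 to 9 mm off its saucer's middle, and the column cactus 0.5 to 6 mm off, depending on the camera. The two cameras also differed by about 3 mm on where the saucers are. I judged this to be within measurement error and did not move the cacti again. No check failed outright.

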